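# Unstack the flanged parts and lay them out at their stations

## Robot

A 6-joint arm with a two-finger parallel gripper is mounted at the origin on the work surface. World frame = base frame: x ahead of the robot, y to its left, z up, the work surface at z = 0. Lengths are in mm, angles in rad, forces in N, time in s.
With the tool pointing down it reaches from about 400 to 925 mm from the base axis. Payload 12.5 kg.
Tool frame: the origin (TCP) lies at the very end of the fingers, on their centre line; the grasp point (between the pads) lies 19 mm behind it (env.grip_point_offset is the distance from the TCP to the grasp point, in mm); z points along the fingers, y is the direction in which the jaws open and shut (so a half turn about z gives the same grasp; the last joint's range is limited). The gripper opens to 95 mm and grips with 3 to 60 N. Pads are 20 mm wide; open, the fingers measure 119 mm over their backs; the gripper's body (75 mm by 180 mm) begins 59 mm behind the grasp point.
Start: joints at [-1.272, 0.491, 1.559, -0, 1.092, -0.106], TCP at [246.171, -574.497, 214.661] pointing down, gripper open.
Joint ranges: [-3.1, 3.1], [-0.84, 2.19], [0.05, 2.79], [-1.13, 4.28], [0.06, 2.93], [-2.69, 2.69]. Speed limits (rad/s): [2.22, 2.22, 2.79, 3.14, 3.14, 3.14].

## Interface

Orientations are given as [roll, pitch, yaw] about the fixed x, y, z axes, in that order (R = Rz(yaw) Ry(pitch) Rx(roll)).
In Python, from cell import env gives the robot as it stands.
- The arm moves only by the tool drive_tool, never from a script. Its argument "commands" is a list of rows, each an object of numbers: "dx", "dy", "dz": the shift along the world's x, y, z in mm; "yaw": the turn about the world's z in degrees. In form: [{"dx": .., "dy": .., "dz": .., "yaw": ..}, ...]. A call has 1 to 5 rows; each row shifts and turns the commanded pose from where the row before left it; what a row does not reach is not made up. A row lasts 1/12 s, in which the tool goes at most 41.7 mm and 7.16 degrees, less where a joint would pass 70% of its speed; a pose out of reach is approached as far as the arm can. A call with a gripper value outside its range is refused whole. "grip" is the opening, from 0 (shut) to 1 (fully open), set as the call begins (left out, the last holds). The fingers move at their own pace and stop on an object; the grip force is fixed at half the most. Time passes only in rows, so rows that do not move let the fingers close. It gives the time, the measured TCP pose, the force and the opening at its end, in the units of the state.
- env.state(): the state, without advancing time (a new reading comes with each control period).
- env.read_camera(name): name is "scene" or "side" or "wrist"; returns the picture (384x512x3 uint8, red, green, blue); there is no depth.
- env.calibration(name): a dict with "intrinsics" (3x3 intrinsics, pixels), "rvec" (rotation vector, rad) and "tvec" (3), from world to camera coordinates, as OpenCV has them. Camera axes: x right, y down, z forward; pixel columns grow to the right and rows downward; lengths in mm; the calibration is good to about 2 mm. A picture is of the moment at which its call begins: read the wrist's pose just before it. calibration takes no time and is no camera call; for the wrist camera it gives the pose at the moment of the call.
- env.job_done(): hands the job in, once; it reports no verdict.
Trained networks look in the newest picture that a camera, given by its name, has taken for a name from the list of things; names that differ only in an ending like _2 or _b are one class to them, and where a whole thing is asked for, a point or a joint stands for the part that bears it (a point fixed in the world has none). Each returns a list of dicts, best first, with "conf" (0 to 1); they miss things now and then, are a little off and sometimes report something else, mostly with a low value. They report only what shows in the picture. A call takes as long as a camera call.
- env.trace(query, camera): "pixels" (384x512 bool, what is visible of it) and "pixel" ([column, row] in pixels, amid what is visible of it).
- env.place_of(query, camera): "pixel" ([column, row] in pixels: a listed point, or the origin of a listed thing).
The state is a dict: "t": time; "joints": joint angles; "qvel": joint speeds; "tau": joint torques, N m; "eef_pos": TCP position; "tcp_rot": TCP orientation; "ft_force": force on the tool from outside, world axes, zero at the start; "moment": the same for the moment, N m; "opening": opening from 0.0 (shut) to 1.0 (fully open).
Only numpy, scipy, OpenCV 4.12 (cv2) and the standard library are available. Lean on these libraries where they do the work, as an engineer would, in place of code of your own. Each camera call takes 0.05 s, during which the arm holds its last target.

## Task

Take the two little piles of flanged parts apart and put each part, flange down, in its own place: seat the aluminium hub fully home over the centring spigot of the green fixture with the smaller brass hub on top of it over the same spigot, lay the blue pulley flat in the shallow yellow tray, and set the black end cap in the middle of the round steel pan of the scale. Do not knock over the amber oil jar, and leave everything standing still.

Things in the scene. Friction and masses are not known exactly. Their poses are not given: they have to be found in the camera images.
- alu_hub: Bare aluminium flanged hub, about 0.32 kg: at the bottom a round flange 110 mm across, 10 mm thick, then a round boss 44 mm across up to 36 mm above the underside (grip the boss); through bore 28 mm. Origin: centre of the underside, z up. Starts flange down on the bench as the bottom of one pile of two, with the brass hub loose on its boss.
- blue_pulley: Blue painted V-belt pulley, about 0.38 kg: at the bottom a rim (its flange) 100 mm across, 14 mm high, then a round boss 44 mm across up to 36 mm above the underside (grip the boss); dark spot on top, no bore. Origin: centre of the underside, z up. Starts on the bench, boss up, as the bottom of the other pile of two, under the black cap.
- brass_hub: Brass flanged hub, about 0.42 kg: at the bottom a round flange 90 mm across, 10 mm thick, then a round boss 44 mm across up to 36 mm above the underside (grip the boss); through bore 28 mm. Origin: centre of the underside, z up. Starts flange down, loose on the boss of the aluminium hub (underside 36 mm up), so it has to come off first. It may be set aside on free bench.
- black_cap: Black end cap, about 0.2 kg, no bore: at the bottom a round flange 76 mm across, 10 mm thick, then a round boss 44 mm across up to 36 mm above the underside (grip the boss). Origin: centre of the underside, z up. Starts flange down, loose on the boss of the blue pulley (underside 36 mm up).
- spigot_fixture: Fixed green base plate 130 x 130 x 14 mm with dark bolt heads in its corners and an upright steel spigot in its middle, 24 mm across up to 60 mm above the bench, then tapering to a 10 mm tip at 74 mm. Bores clear it by 2 mm all round. Origin: middle of the plate's underside, on the bench, z up. Undersides when seated: aluminium hub 14 mm, brass hub on it 50 mm above the bench.
- tray: Fixed shallow yellow tray, 140 x 140 mm outside, walls 4 mm thick and 22 mm high, floor 4 mm thick. Origin: middle of its underside, on the bench, z up.
- scale: Fixed white bench scale, 130 x 110 mm, with a green display strip at its robot side and a round steel pan 100 mm across whose top is 35 mm above the bench; the pan does not move. Origin: on the bench, under the middle of the pan, z up.
- oil_jar: Bystander: amber glass jar with white cap, 42 mm across, 70 mm high, loose, full, about 0.18 kg. Origin: centre of its underside, z up. It must not be knocked over.

How it is judged (in metres and radians):
At the end, for the whole second after the job is handed in: Aluminium hub flat on the fixture plate and brass hub flat on it (heights within 3 mm), both within 5 mm of the spigot axis; blue pulley flat on the tray floor, boss up; black cap on the scale pan within 14 mm of its middle; all upright within 0.06 rad, released, at rest; oil jar standing (horizontal distance between each of alu_hub, brass_hub and spigot_fixture below 0.005 m and z of alu_hub in the frame of spigot_fixture between 0.011 and 0.017 m and angle between each of alu_hub, brass_hub, blue_pulley, black_cap's own z axis and vertical below 0.06 rad and z of brass_hub in the frame of spigot_fixture between 0.047 and 0.053 m and horizontal distance between blue_pulley and tray below 0.025 m and z of blue_pulley in the frame of tray between 0.001 and 0.007 m and horizontal distance between black_cap and scale below 0.014 m and z of black_cap in the frame of scale between 0.032 and 0.038 m and linear speed of each of alu_hub, brass_hub, blue_pulley, black_cap below 0.01 m/s and angle between oil_jar's own z axis and vertical below 0.2 rad); the robot touches nothing.
It fails at once if the oil jar is knocked over (angle between oil_jar's own z axis and vertical above 0.6 rad).
It also fails if it takes over 134 s, if anything falls off the work surface, if the arm or the gripper's body presses on something with over 40 N, if the wrist force passes 120 N, or if a joint passes its speed limit or range.

## Working session

There is one attempt and no reset: what is moved stays moved. The work goes in short steps, Python scripts to look and compute and a tool call to move; the robot and the scene stay as the last step left them, time stands still between calls to the robot, and variables do not carry over. Pictures are saved under pics/ and viewed, and the job is handed in when it is done.

Besides the shell and the picture viewer there is one more tool, called after ">>>" as name([rows], argument=value, ...), one row to a line, values as JSON. drive_tool: Moves the arm, as the interface text tells. Its arguments: {"type":"object","properties":{"commands":{"type":"array"},"grip":{"type":"number"}},"required":["commands"]}

```bash
ls; mkdir -p pics; cat > h.py <<'E'
import numpy as np, cv2
from cell import env
def cal(n):
    c=env.calibration(n); return np.array(c["intrinsics"],float),np.array(c["rvec"],float),np.array(c["tvec"],float).reshape(3)
def ray(n,px,z,c=None):
    K,r,t=c or cal(n); R=cv2.Rodrigues(r)[0]
    d=R.T@np.linalg.inv(K)@np.array([px[0],px[1],1.]); o=-R.T@t
    return o+d*(z-o[2])/d[2]
def proj(n,P,c=None):
    K,r,t=c or cal(n); return cv2.projectPoints(np.array(P,float).reshape(-1,3),r,t,K,None)[0].reshape(-1,2)
def shot(n,name):
    im=env.read_camera(n); cv2.imwrite("pics/"+name+".png",im[:,:,::-1]); return im
E
python3 - <<'E'
from h import *
for n in ["scene","side","wrist"]:
    shot(n,n+"0"); K,r,t=cal(n); print(n,K[0,0],(-cv2.Rodrigues(r)[0].T@t).round())
H=dict(alu_hub=0,brass_hub=36,blue_pulley=0,black_cap=36,spigot_fixture=0,tray=0,scale=0,oil_jar=0)
for n in ["scene","side","wrist"]:
    for k,z in H.items():
        for o in env.place_of(k,n)[:2]: print(n,k,round(o["conf"],2),np.round(o["pixel"],1),ray(n,o["pixel"],z).round(1))
print(env.state())
E
```

```text
pics
scene 418.99937233998884 [1222. -187.  918.]
side 366.9276074903459 [290. 618. 626.]
wrist 334.96872808323155 [ 320. -543.  384.]
scene alu_hub 0.79 [240.7 174. ] [428.6  -1.2  -0. ]
scene brass_hub 0.76 [242.6 164.6] [426.4   5.7  36. ]
scene blue_pulley 0.91 [150.6 198. ] [ 448.5 -265.8    0. ]
scene black_cap 0.67 [146.6 186.4] [ 435.3 -268.4   36. ]
scene spigot_fixture 0.79 [302.3 228.8] [658.7 107.2   0. ]
scene tray 0.9 [207.9 249.5] [ 654.6 -145.7    0. ]
scene oil_jar 0.68 [144.7 244.4] [ 596.6 -298.7    0. ]
side alu_hub 0.82 [307.1 221. ] [438.  -1.   0.]
side brass_hub 0.96 [309.9 214. ] [430.9  10.2  36. ]
side blue_pulley 0.66 [336.9 159.5] [ 440.1 -279.5    0. ]
side black_cap 0.53 [206.5 225.4] [629.2 142.   36. ]
side spigot_fixture 0.93 [204.1 225.5] [654.9 115.6   0. ]
side tray 0.69 [249.6 165.1] [ 660.4 -147.1    0. ]
side scale 0.67 [259.7 302.6] [450.  250.1   0. ]
side oil_jar 0.67 [291.  143.2] [ 592.8 -304.6    0. ]
{'t': 1.35, 'joints': array([-1.27157596e+00,  4.90896648e-01,  1.55890027e+00,  2.74482125e-05,
        1.09168530e+00, -1.05588209e-01]), 'qvel': array([ 0.00081974,  0.00238749,  0.00040439, -0.00025533,  0.00073595,
        0.00049252]), 'tau': array([-1.55767149e-03, -6.12467980e+01, -2.58429140e+01,  6.92367344e-02,
        4.45222144e-02, -1.24111980e-05]), 'eef_pos': array([ 246.19203589, -574.49270568,  214.66293468]), 'tcp_rot': array([ 3.14148026e+00, -1.25839964e-05,  4.04795927e-01]), 'ft_force': array([-0.06471463, -0.55620293,  0.5659134 ]), 'moment': array([-0.03692685,  0.07172717, -0.02562193]), 'opening': 1.0015488814542675}
```

View pics/scene0.png

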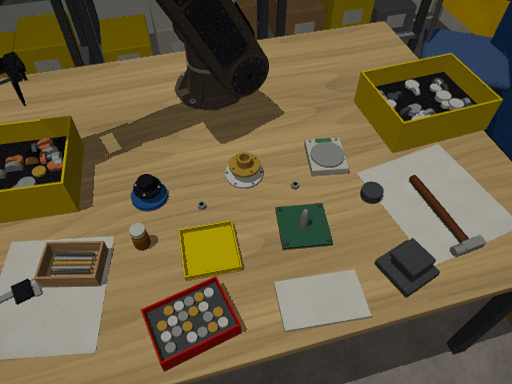

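View pics/side0.png

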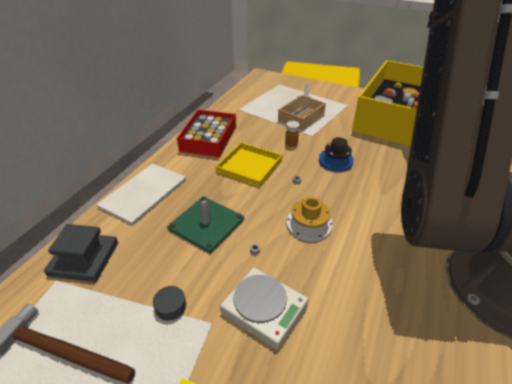

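View pics/wrist0.png

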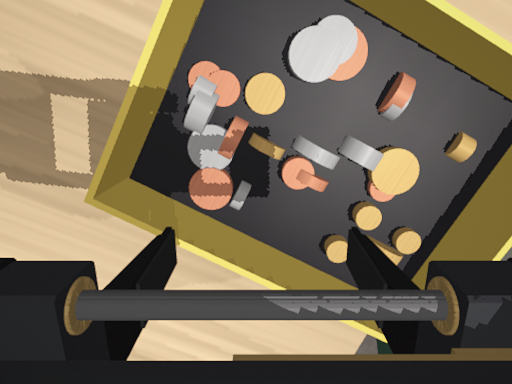

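```bash
python3 - <<'E'
from h import *
K,r,t=cal("wrist");print(K.round(1),cv2.Rodrigues(r)[0].round(3))
# triangulate from tops: use traces
for n in ["scene","side"]:
    print(ray(n,(256,192),0).round())
for k in ["alu_hub","brass_hub","blue_pulley","black_cap","scale","spigot_fixture","tray"]:
    for n in ["scene","side"]:
        o=env.trace(k,n)
        if o: 
            ys,xs=np.nonzero(o[0]["pixels"]); print(k,n,round(o[0]["conf"],2),len(xs),xs.min(),xs.max(),ys.min(),ys.max(), ray(n,o[0]["pixel"],dict(scale=35).get(k,0)).round(1))
print(env.state()["t"])
E
```

```text
[[335.    0.  261.2]
 [  0.  335.  194. ]
 [  0.    0.    1. ]] [[ 0.393 -0.92   0.001]
 [-0.881 -0.376  0.286]
 [-0.263 -0.113 -0.958]]
[506.  23.   0.]
[594. -47.   0.]
alu_hub scene 0.73 450 225 262 167 188 [466.3  -5.9   0. ]
alu_hub side 0.93 652 287 332 213 241 [428.7  31.    0. ]
brass_hub side 0.79 925 293 330 197 227 [438.  -28.7   0. ]
blue_pulley scene 0.69 517 131 167 185 211 [ 462.7 -267.2    0. ]
blue_pulley side 0.82 429 319 353 152 172 [ 426.8 -256.3    0. ]
black_cap scene 0.93 576 132 161 174 198 [ 399.5 -276.7    0. ]
black_cap side 0.62 484 324 351 137 160 [ 454.3 -322.7    0. ]
scale scene 0.87 1482 304 349 137 175 [472.1 253.1  35. ]
scale side 0.67 408 319 352 152 172 [ 424.6 -198.8   35. ]
spigot_fixture scene 0.63 2137 275 332 203 249 [659.8 107.4   0. ]
spigot_fixture side 0.74 2412 168 243 197 252 [649.6 112.4   0. ]
tray scene 0.76 2861 179 241 222 280 [ 658.6 -146.8    0. ]
tray side 0.57 1849 216 282 143 186 [ 669.8 -158.8    0. ]
2.05
```

>>> drive_tool([
  {"dx": 19,"dy": 30},
  {"dx": 19,"dy": 30},
  {"dx": 19,"dy": 30},
  {"dx": 19,"dy": 30},
  {"dx": 19,"dy": 30},
], grip=1)

```text
invalid input
```

>>> drive_tool([
  {"dx": 19,"dy": 30},
  {"dx": 19,"dy": 30},
  {"dx": 19,"dy": 30},
  {"dx": 19,"dy": 30},
  {"dx": 19,"dy": 32},
])

```text
invalid input
```

>>> drive_tool([
  {"dx": 0},
  {"dx": 0},
])

```text
invalid input
```

```bash
python3 - <<'E'
from h import *
c=cal("wrist"); shot("wrist","w1")
for k,z in [("black_cap",36),("black_cap",72),("blue_pulley",0)]:
    for o in env.place_of(k,"wrist")[:2]: print(k,z,round(o["conf"],2),np.round(o["pixel"],1),ray("wrist",o["pixel"],z,c).round(1))
    for o in env.trace(k,"wrist")[:1]:
        m=o["pixels"].astype(np.uint8); cs=max(cv2.findContours(m,0,2)[0],key=cv2.contourArea); print(cv2.fitEllipse(cs), cv2.boundingRect(cs))
s=env.state();print(s["t"],s["eef_pos"])
E
```

```text
2.4 [ 246.17605728 -574.48967239  214.64552601]
```

View pics/w1.png

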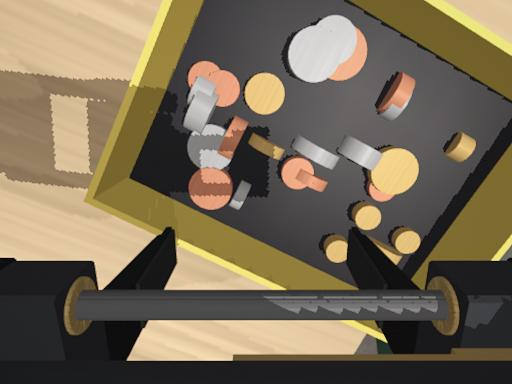

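All four numbers are probably required in every row.

>>> drive_tool([
  {"dx": 19,"dy": 30,"dz": 0,"yaw": 0},
  {"dx": 19,"dy": 30,"dz": 0,"yaw": 0},
  {"dx": 19,"dy": 30,"dz": 0,"yaw": 0},
  {"dx": 19,"dy": 30,"dz": 0,"yaw": 0},
  {"dx": 19,"dy": 30,"dz": 0,"yaw": 0},
], grip=1)

```text
t: 2.82
eef_pos: [341.7, -423.1, 214.7]
tcp_rot: [3.141, -0.0, 0.404]
ft_force: [-0.1, -0.3, 0.5]
opening: 1.001
```

>>> drive_tool([
  {"dx": 19,"dy": 30,"dz": 0,"yaw": 0},
  {"dx": 19,"dy": 30,"dz": 0,"yaw": 0},
  {"dx": 19,"dy": 30,"dz": 0,"yaw": 0},
  {"dx": 19,"dy": 30,"dz": 0,"yaw": 0},
  {"dx": 19,"dy": 32,"dz": 0,"yaw": 0},
])

```text
t: 3.23
eef_pos: [436.9, -271.2, 214.9]
tcp_rot: [3.141, -0.0, 0.404]
ft_force: [0.2, -1.2, -0.0]
opening: 1.002
```

```bash
cat > w.py <<'E'
import sys
from h import *
c=cal("wrist"); shot("wrist",sys.argv[1])
for a in sys.argv[2:]:
    k,z=a.split(":"); z=float(z)
    for o in env.place_of(k,"wrist")[:1]: print(k,z,round(o["conf"],2),np.round(o["pixel"],1),ray("wrist",o["pixel"],z,c).round(1))
    for o in env.trace(k,"wrist")[:1]:
        m=o["pixels"].astype(np.uint8); cs=max(cv2.findContours(m,0,2)[0],key=cv2.contourArea); print("  ell",np.round(sum(map(lambda v:list(v) if hasattr(v,'__len__') else [v],cv2.fitEllipse(cs)),[]),1), cv2.boundingRect(cs))
s=env.state();print(s["t"],s["eef_pos"].round(1),s["tcp_rot"].round(3))
E
python3 w.py w1 black_cap:36 blue_pulley:0
```

```text
black_cap 36.0 0.86 [258.9 165.9] [ 443.2 -267.1   36. ]
  ell [259.7 167.7  70.7  71.7  70.7] (224, 132, 73, 71)
  ell [260.6 162.9  81.5  86.2   7. ] (218, 117, 87, 83)
3.4833 [ 436.1 -272.8  214.7] [3.141 0.    0.405]
```

View pics/w1.png

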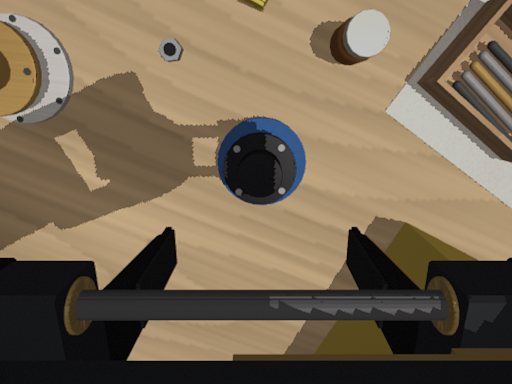

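```bash
python3 w.py w2 black_cap:36 blue_pulley:0; python3 - <<'E'
from h import *
c=cal("wrist")
print(ray("wrist",(259.7,167.7),46,c),ray("wrist",(260.6,162.9),14,c))
e=env.state()["eef_pos"];print(proj("wrist",[e,[e[0],e[1],46],[e[0],e[1],72]],c))
E
```

```text
black_cap 36.0 0.56 [259.5 168.3] [ 440.3 -270.3   36. ]
  ell [258.3 166.3  71.6  71.9 165.3] (222, 130, 73, 73)
  ell [259.9 161.3  82.7  85.   18. ] (217, 115, 88, 84)
3.7333 [ 435.7 -273.4  214.6] [3.142 0.    0.403]
[ 442.46321303 -269.96852927   46.        ] [ 441.54017599 -271.34342085   14.        ]
[[259.6183584  245.16916498]
 [260.19458379 174.86224368]
 [260.14335215 181.11316436]]
```

>>> drive_tool([
  {"dx": 7,"dy": 4,"dz": -20,"yaw": 0},
  {"dx": 0,"dy": 0,"dz": -40,"yaw": 0},
  {"dx": 0,"dy": 0,"dz": -40,"yaw": 0},
  {"dx": 0,"dy": 0,"dz": -35,"yaw": 0},
  {"dx": 0,"dy": 0,"dz": -15,"yaw": 0},
], grip=1)

```text
t: 4.15
eef_pos: [441.5, -268.1, 60.9]
tcp_rot: [-3.138, 0.002, 0.404]
ft_force: [0.2, -0.8, -0.6]
opening: 1.001
```

>>> drive_tool([
  {"dx": 0,"dy": 0,"dz": -16,"yaw": 0},
  {"dx": 0,"dy": 0,"dz": 0,"yaw": 0},
  {"dx": 0,"dy": 0,"dz": 0,"yaw": 0},
])

```text
t: 4.4
eef_pos: [442.8, -268.8, 48.3]
tcp_rot: [-3.14, 0.001, 0.404]
ft_force: [0.5, -0.9, 0.5]
opening: 0.998
```

```bash
python3 w.py w3; python3 - <<'E'
from h import *
shot("side","s1"); cv2.imwrite("pics/s1z.png",cv2.resize(cv2.imread("pics/s1.png")[60:260,200:460],None,fx=3,fy=3))
E
```

```text
4.45 [ 443.2 -269.    49.1] [ 3.141 -0.     0.404]
```

View pics/w3.png

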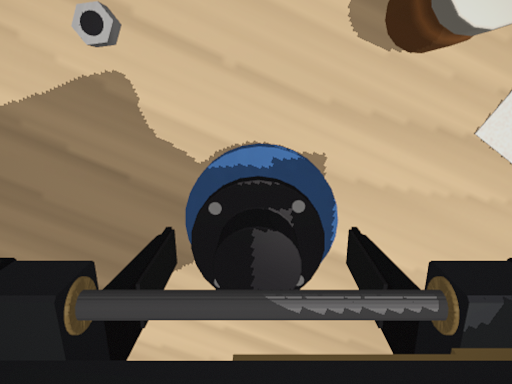

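View pics/s1z.png

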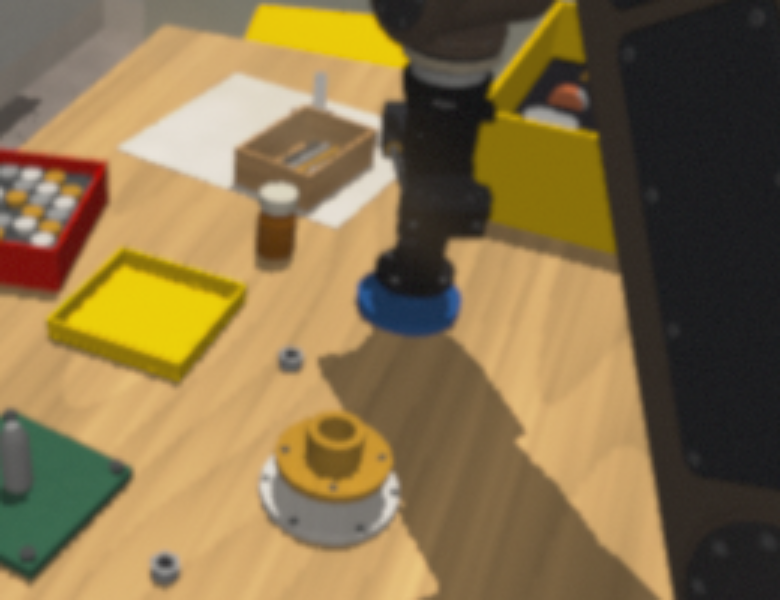

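>>> drive_tool([
  {"dx": 0,"dy": 0,"dz": 0,"yaw": 0},
  {"dx": 0,"dy": 0,"dz": 0,"yaw": 0},
  {"dx": 0,"dy": 0,"dz": 0,"yaw": 0},
  {"dx": 0,"dy": 0,"dz": 0,"yaw": 0},
  {"dx": 0,"dy": 0,"dz": 0,"yaw": 0},
], grip=0)

```text
t: 4.92
eef_pos: [443.3, -268.5, 49.0]
tcp_rot: [3.141, -0.0, 0.405]
ft_force: [0.2, 0.7, 0.4]
opening: 0.704
```

>>> drive_tool([
  {"dx": 0,"dy": 0,"dz": 0,"yaw": 0},
  {"dx": 0,"dy": 0,"dz": 0,"yaw": 0},
  {"dx": 0,"dy": 0,"dz": 0,"yaw": 0},
])

```text
t: 5.17
eef_pos: [443.2, -268.5, 48.7]
tcp_rot: [3.142, 0.0, 0.405]
ft_force: [0.0, 0.8, 1.2]
opening: 0.494
```

>>> drive_tool([
  {"dx": 0,"dy": 0,"dz": 0,"yaw": 0},
  {"dx": 0,"dy": 0,"dz": 0,"yaw": 0},
  {"dx": 0,"dy": 0,"dz": 0,"yaw": 0},
])

```text
t: 5.42
eef_pos: [443.0, -268.3, 48.6]
tcp_rot: [-3.141, 0.0, 0.405]
ft_force: [-0.7, 1.8, 1.4]
opening: 0.448
```

>>> drive_tool([
  {"dx": 0,"dy": 0,"dz": 10,"yaw": 0},
  {"dx": 0,"dy": 0,"dz": 25,"yaw": 0},
  {"dx": 0,"dy": 0,"dz": 35,"yaw": 0},
  {"dx": 0,"dy": 0,"dz": 30,"yaw": 0},
  {"dx": 0,"dy": 0,"dz": 20,"yaw": 0},
])

```text
t: 5.83
eef_pos: [443.6, -268.8, 172.0]
tcp_rot: [3.139, -0.001, 0.405]
ft_force: [0.5, 0.4, -2.8]
opening: 0.449
```

```bash
python3 w.py w4 blue_pulley:0 black_cap:100
```

```text
blue_pulley 0.0 0.96 [260.9 175.9] [ 442.5 -270.5    0. ]
  ell [-161.2   43.8  178.4  355.6  107.8] (0, 50, 11, 64)
black_cap 100.0 0.96 [260.7 241.9] [ 415.2 -281.7  100. ]
  ell [261.4 233.5 119.2 120.8  71.9] (194, 176, 135, 114)
6.0833 [ 442.7 -268.2  167.9] [-3.141e+00  1.000e-03  4.050e-01]
```

View pics/w4.png

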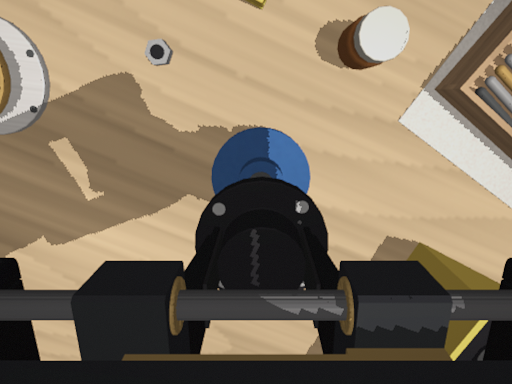

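>>> drive_tool([
  {"dx": 0,"dy": 38,"dz": 0,"yaw": 0},
  {"dx": 0,"dy": 38,"dz": 0,"yaw": 0},
  {"dx": 0,"dy": 38,"dz": 0,"yaw": 0},
  {"dx": 0,"dy": 38,"dz": 0,"yaw": 0},
  {"dx": 0,"dy": 38,"dz": 0,"yaw": 0},
])

```text
t: 6.5
eef_pos: [442.1, -76.8, 167.2]
tcp_rot: [-3.14, 0.002, 0.404]
ft_force: [1.0, -0.3, -2.5]
opening: 0.451
```

>>> drive_tool([
  {"dx": 0,"dy": 38,"dz": 0,"yaw": 0},
  {"dx": 0,"dy": 38,"dz": 0,"yaw": 0},
  {"dx": 0,"dy": 38,"dz": 0,"yaw": 0},
  {"dx": 0,"dy": 38,"dz": 0,"yaw": 0},
  {"dx": -6,"dy": 38,"dz": 0,"yaw": 0},
])

```text
t: 6.92
eef_pos: [436.9, 113.3, 167.3]
tcp_rot: [-3.141, 0.002, 0.405]
ft_force: [0.7, 0.6, -1.4]
opening: 0.452
```

>>> drive_tool([
  {"dx": -9,"dy": 38,"dz": 0,"yaw": 0},
  {"dx": -9,"dy": 38,"dz": 0,"yaw": 0},
  {"dx": -9,"dy": 38,"dz": 0,"yaw": 0},
  {"dx": 0,"dy": 0,"dz": 0,"yaw": 0},
  {"dx": 0,"dy": 0,"dz": 0,"yaw": 0},
])

```text
t: 7.33
eef_pos: [408.9, 226.9, 167.2]
tcp_rot: [3.142, 0.003, 0.409]
ft_force: [0.1, -0.3, -3.1]
opening: 0.447
```

```bash
python3 w.py w5 scale:0; python3 - <<'E'
from h import *
im=shot("side","s2")
E
```

```text
scale 0.0 0.56 [246.1 130.4] [444.9 257.7   0. ]
  ell [243.4 125.  128.8 161.9  52.7] (159, 44, 171, 155)
7.4833 [410.1 224.6 167.9] [3.141e+00 2.000e-03 4.040e-01]
```

View pics/w5.png

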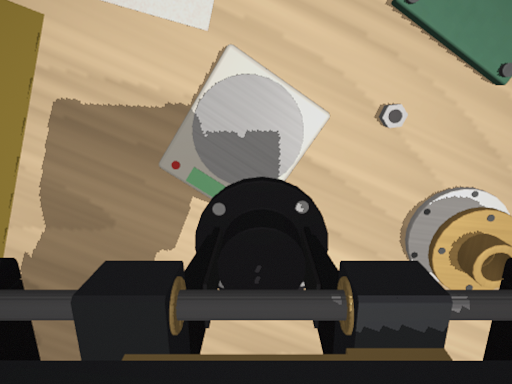

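```bash
python3 - <<'E'
from h import *
p=ray("wrist",(248,129.5),35); e=env.state()["eef_pos"]; print(p,e,p-e)
im=cv2.imread("pics/s2.png"); print(proj("side",[[p[0],p[1],35]]),proj("scene",[[p[0],p[1],35]]))
E
```

```text
[452.01437871 253.83255631  35.        ] [410.34147641 224.38638182 168.10853747] [  41.67290231   29.44617449 -133.10853747]
[[258.03077866 293.26929845]] [[326.75701013 154.5345505 ]]
```

>>> drive_tool([
  {"dx": 21,"dy": 14,"dz": 0,"yaw": 0},
  {"dx": 21,"dy": 14,"dz": -15,"yaw": 0},
  {"dx": 0,"dy": 0,"dz": -35,"yaw": 0},
  {"dx": 0,"dy": 0,"dz": -35,"yaw": 0},
  {"dx": 0,"dy": 0,"dz": -23,"yaw": 0},
])

```text
t: 7.95
eef_pos: [452.0, 251.8, 58.0]
tcp_rot: [3.141, 0.002, 0.403]
ft_force: [0.9, -0.0, -2.1]
opening: 0.447
```

>>> drive_tool([
  {"dx": 0,"dy": 0,"dz": -8,"yaw": 0},
  {"dx": 0,"dy": 0,"dz": 0,"yaw": 0},
  {"dx": 0,"dy": 0,"dz": 0,"yaw": 0},
])

```text
t: 8.2
eef_pos: [452.8, 253.0, 53.3]
tcp_rot: [3.142, -0.0, 0.403]
ft_force: [0.6, 0.3, -2.0]
opening: 0.451
```

```bash
python3 w.py w6; python3 - <<'E'
from h import *
shot("side","s3"); cv2.imwrite("pics/s3z.png",cv2.resize(cv2.imread("pics/s3.png")[200:384,180:400],None,fx=3,fy=3))
E
```

```text
8.25 [453.1 253.3  53.9] [ 3.141e+00 -2.000e-03  4.040e-01]
```

View pics/w6.png

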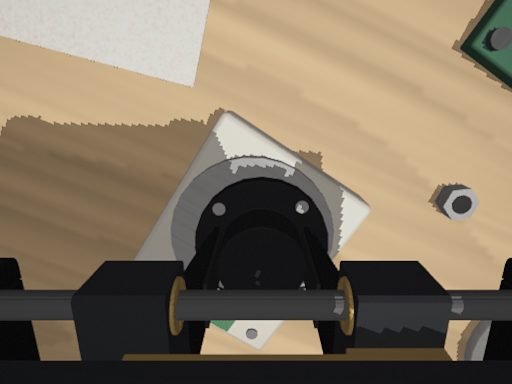

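View pics/s3z.png

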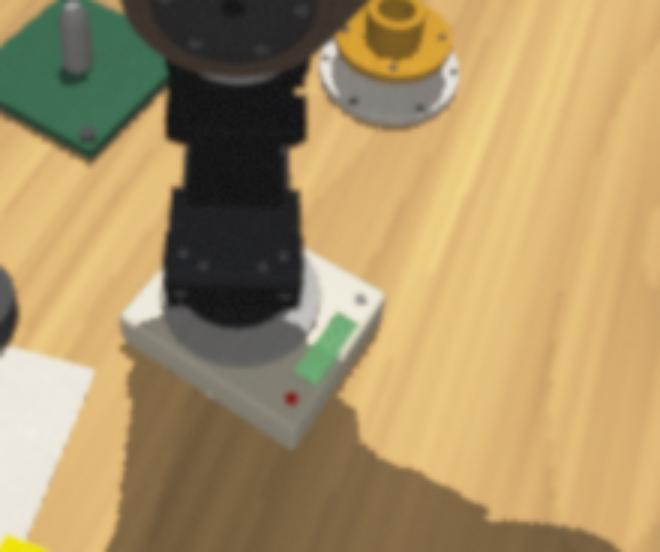

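>>> drive_tool([
  {"dx": 0,"dy": 0,"dz": -4,"yaw": 0},
  {"dx": 0,"dy": 0,"dz": -3,"yaw": 0},
  {"dx": 0,"dy": 0,"dz": 0,"yaw": 0},
])

```text
t: 8.55
eef_pos: [453.0, 253.8, 46.8]
tcp_rot: [3.141, -0.003, 0.405]
ft_force: [-0.1, -1.5, 6.3]
opening: 0.452
```

>>> drive_tool([
  {"dx": 0,"dy": 0,"dz": 0,"yaw": 0},
  {"dx": 0,"dy": 0,"dz": 0,"yaw": 0},
  {"dx": 0,"dy": 0,"dz": 0,"yaw": 0},
  {"dx": 0,"dy": 0,"dz": 0,"yaw": 0},
], grip=0.8)

```text
t: 8.88
eef_pos: [452.2, 253.6, 45.8]
tcp_rot: [3.142, -0.0, 0.405]
ft_force: [0.4, 0.2, 0.4]
opening: 0.676
```

>>> drive_tool([
  {"dx": 0,"dy": 0,"dz": 15,"yaw": 0},
  {"dx": 0,"dy": 0,"dz": 30,"yaw": 0},
  {"dx": 0,"dy": 0,"dz": 35,"yaw": 0},
  {"dx": -10,"dy": 0,"dz": 35,"yaw": 0},
  {"dx": -10,"dy": 0,"dz": 5,"yaw": 0},
])

```text
t: 9.3
eef_pos: [433.7, 254.3, 170.4]
tcp_rot: [3.142, -0.007, 0.405]
ft_force: [0.5, -0.1, 0.2]
opening: 0.799
```

```bash
python3 w.py w7 black_cap:35 scale:0; python3 - <<'E'
from h import *
shot("side","s3"); cv2.imwrite("pics/s3z.png",cv2.resize(cv2.imread("pics/s3.png")[200:384,180:400],None,fx=3,fy=3))
E
```

```text
black_cap 35.0 0.74 [269.2 167. ] [452.1 252.9  35. ]
  ell [270.3 167.1  81.9  82.4  62.6] (229, 126, 84, 83)
  ell [259.3 170.6 130.8 153.8  37.7] (179, 87, 163, 166)
9.55 [432.  253.3 164.5] [3.141e+00 2.000e-03 4.050e-01]
```

View pics/w7.png

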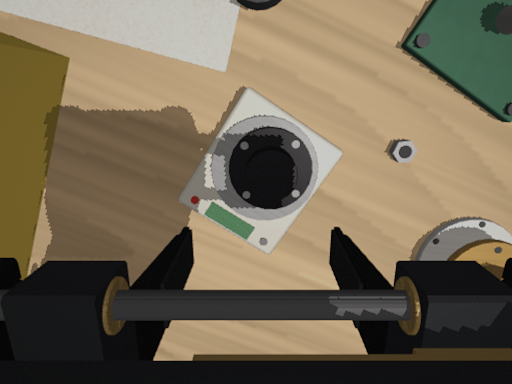

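View pics/s3z.png

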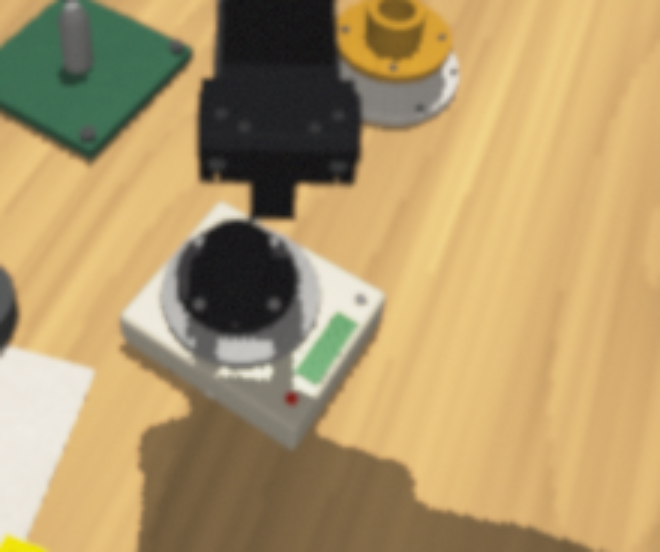

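>>> drive_tool([
  {"dx": 0,"dy": -36,"dz": 10,"yaw": 0},
  {"dx": 0,"dy": -36,"dz": 10,"yaw": 0},
  {"dx": 0,"dy": -36,"dz": 10,"yaw": 0},
  {"dx": 0,"dy": -36,"dz": 10,"yaw": 0},
  {"dx": 0,"dy": -36,"dz": 10,"yaw": 0},
], grip=1)

```text
t: 10.02
eef_pos: [431.9, 71.9, 214.9]
tcp_rot: [-3.141, 0.002, 0.405]
ft_force: [0.5, -1.2, -0.3]
opening: 0.995
```

>>> drive_tool([
  {"dx": 0,"dy": -36,"dz": 0,"yaw": 0},
  {"dx": 0,"dy": -34,"dz": 0,"yaw": 0},
  {"dx": 0,"dy": 0,"dz": 0,"yaw": 0},
  {"dx": 0,"dy": 0,"dz": 0,"yaw": 0},
  {"dx": 0,"dy": 0,"dz": 0,"yaw": 0},
])

```text
t: 10.43
eef_pos: [432.1, 3.6, 214.8]
tcp_rot: [-3.141, 0.001, 0.404]
ft_force: [-0.6, 0.6, 0.5]
opening: 0.999
```

```bash
python3 w.py w8 brass_hub:36 alu_hub:0
```

```text
brass_hub 36.0 0.88 [253.6 170.8] [431.   10.9  36. ]
alu_hub 0.0 0.6 [260.5 162.5] [435.4   4.9   0. ]
  ell [257.9 167.9  91.9  95.7  13.6] (211, 117, 97, 76)
10.6833 [432.2   4.4 215.5] [-3.141  0.     0.407]
```

View pics/w8.png

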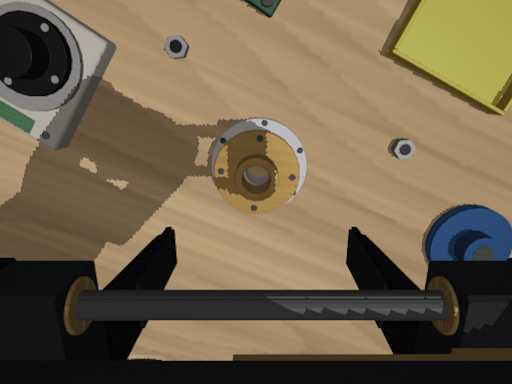

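```bash
cat > ring.py <<'E'
import sys
from h import *
from scipy.optimize import least_squares
# fit flange circle: python ring.py pic radius z hmin hmax smin  (hsv mask) centre guess from mask
def fit(im,c,mask,R,z,n="wrist"):
    cs=max(cv2.findContours(mask,cv2.RETR_EXTERNAL,cv2.CHAIN_APPROX_NONE)[0],key=cv2.contourArea)[:,0,:].astype(float)
    P=np.array([ray(n,p,z,c)[:2] for p in cs])
    x0=P.mean(0)
    r=least_squares(lambda q:np.hypot(*(P-q).T)-R,x0,loss="soft_l1",f_scale=1.0)
    return r.x,np.median(np.abs(r.fun)),cs
E
python3 - <<'E'
from ring import *
im=cv2.imread("pics/w8.png"); c=cal("wrist"); hsv=cv2.cvtColor(im,cv2.COLOR_BGR2HSV)
m=env.trace("brass_hub","wrist")
for o in m[:2]: print(o["conf"],o["pixels"].sum())
roi=np.zeros(im.shape[:2],np.uint8); roi[100:230,195:315]=255
mk=cv2.inRange(hsv,(10,140,30),(30,255,255))&roi
mk=cv2.morphologyEx(mk,cv2.MORPH_OPEN,np.ones((3,3)))
cv2.imwrite("pics/mk8.png",mk)
for R,z,mm in [(45,46,mk)]: print(fit(im,c,mm,R,z)[:2])
b=ray("wrist",(257,175.5),72,c);print(b, env.state()["eef_pos"])
a=ray("wrist",(258.5,165),10,c);print(a)
E
```

```text
(array([432.38126158,   4.79906778]), np.float64(9.340795813593815))
[435.84219791   9.31149728  72.        ] [432.15135162   4.27837457 215.54349443]
[433.8721961    7.37053102  10.        ]
```

```bash
python3 -c "
import cv2,numpy as np
a=cv2.imread('pics/w8.png')[90:240,180:340];b=cv2.cvtColor(cv2.imread('pics/mk8.png')[90:240,180:340,0],8)
cv2.imwrite('pics/z8.png',cv2.resize(np.hstack([a,b]),None,fx=2.4,fy=2.4))"
```

```text
(no output)
```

View pics/z8.png

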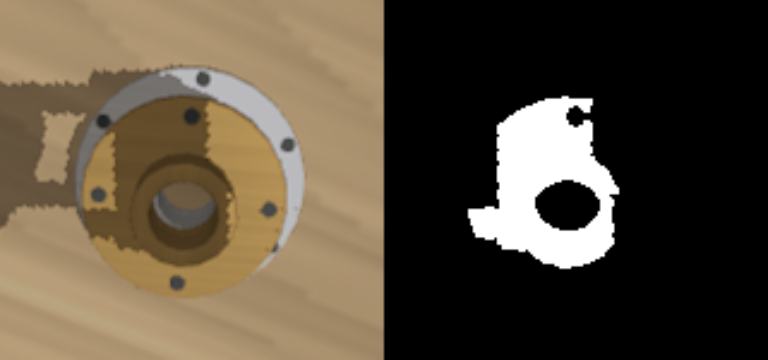

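```bash
python3 - <<'E'
from h import *
c=cal("wrist")
print(ray("wrist",(256.7,171.9),46,c),ray("wrist",(256.7,175.4),72,c),ray("wrist",(259.2,66/2.4+90+47),10,c),env.state()["eef_pos"],env.state()["t"])
E
```

```text
[433.41055097   8.79795158  46.        ] [435.83123579   9.48766267  72.        ] [434.74462857   6.7358512   10.        ] [432.15135162   4.27837457 215.54349443] 10.7333
```

>>> drive_tool([
  {"dx": 2,"dy": 5,"dz": -20,"yaw": 0},
  {"dx": 0,"dy": 0,"dz": -40,"yaw": 0},
  {"dx": 0,"dy": 0,"dz": -40,"yaw": 0},
  {"dx": 0,"dy": 0,"dz": -35,"yaw": 0},
  {"dx": 0,"dy": 0,"dz": -15,"yaw": 0},
])

```text
t: 11.15
eef_pos: [432.7, 9.2, 62.4]
tcp_rot: [-3.14, 0.003, 0.406]
ft_force: [0.7, -0.2, -0.6]
opening: 0.999
```

>>> drive_tool([
  {"dx": 0,"dy": 0,"dz": -16,"yaw": 0},
  {"dx": 0,"dy": 0,"dz": 0,"yaw": 0},
  {"dx": 0,"dy": 0,"dz": 0,"yaw": 0},
])

```text
t: 11.4
eef_pos: [434.0, 8.9, 49.4]
tcp_rot: [-3.141, 0.001, 0.406]
ft_force: [-0.6, -0.2, 0.6]
opening: 0.997
```

```bash
python3 w.py w9
```

```text
11.45 [434.4   8.8  50.1] [ 3.141 -0.     0.405]
```

View pics/w9.png

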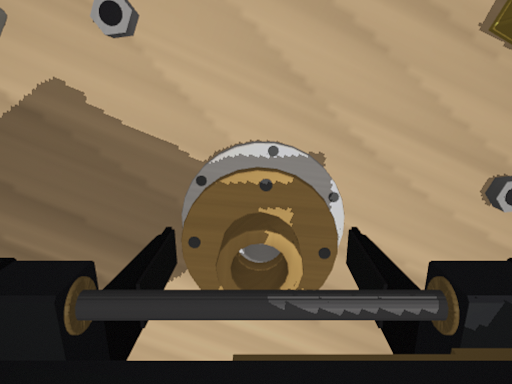

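>>> drive_tool([
  {"dx": 0,"dy": 0,"dz": -1,"yaw": 0},
  {"dx": 0,"dy": 0,"dz": 0,"yaw": 0},
  {"dx": 0,"dy": 0,"dz": 0,"yaw": 0},
  {"dx": 0,"dy": 0,"dz": 0,"yaw": 0},
  {"dx": 0,"dy": 0,"dz": 0,"yaw": 0},
], grip=0)

```text
t: 11.87
eef_pos: [434.3, 8.5, 49.0]
tcp_rot: [3.141, -0.001, 0.405]
ft_force: [-0.2, -0.0, 0.1]
opening: 0.705
```

>>> drive_tool([
  {"dx": 0,"dy": 0,"dz": 0,"yaw": 0},
  {"dx": 0,"dy": 0,"dz": 0,"yaw": 0},
  {"dx": 0,"dy": 0,"dz": 0,"yaw": 0},
  {"dx": 0,"dy": 0,"dz": 0,"yaw": 0},
  {"dx": 0,"dy": 0,"dz": 0,"yaw": 0},
])

```text
t: 12.28
eef_pos: [434.0, 8.6, 48.7]
tcp_rot: [-3.141, 0.0, 0.405]
ft_force: [-1.4, 1.4, 2.3]
opening: 0.457
```

>>> drive_tool([
  {"dx": 0,"dy": 0,"dz": 10,"yaw": 0},
  {"dx": 0,"dy": 0,"dz": 25,"yaw": 0},
  {"dx": 0,"dy": 0,"dz": 25,"yaw": 0},
  {"dx": 15,"dy": -5,"dz": 15,"yaw": 0},
  {"dx": 30,"dy": -10,"dz": 0,"yaw": 0},
])

```text
t: 12.7
eef_pos: [478.1, -6.0, 126.3]
tcp_rot: [3.141, -0.001, 0.406]
ft_force: [1.4, 0.4, -3.7]
opening: 0.451
```

```bash
python3 w.py w10 alu_hub:0
```

```text
ell [244.8 237.4 127.  145.8 129.3] (170, 168, 67, 90)
12.85 [480.4  -7.  123.5] [ 3.141e+00 -1.000e-03  4.040e-01]
```

View pics/w10.png

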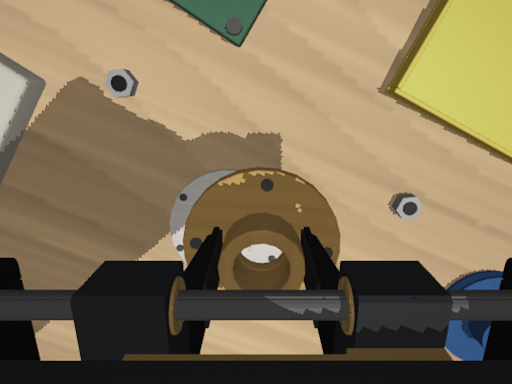

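```bash
python3 - <<'E'
from h import *
for p in [(119,82),(408,207),(240,46),(398,90)]: print(ray("wrist",p,5).round())
e=env.state()["eef_pos"];print(e)
E
```

```text
[518. 134.   5.]
[ 517. -138.    5.]
[582.  53.   5.]
[602. -79.   5.]
[480.38571568  -7.02461981 123.53191249]
```

>>> drive_tool([
  {"dx": 33,"dy": -13,"dz": 0,"yaw": 0},
  {"dx": 33,"dy": -13,"dz": -15,"yaw": 0},
  {"dx": 0,"dy": 0,"dz": -35,"yaw": 0},
  {"dx": 0,"dy": 0,"dz": -35,"yaw": 0},
  {"dx": 0,"dy": 0,"dz": -17,"yaw": 0},
])

```text
t: 13.27
eef_pos: [542.6, -32.2, 17.5]
tcp_rot: [-3.138, 0.005, 0.404]
ft_force: [-0.9, 0.3, -4.5]
opening: 0.459
```

>>> drive_tool([
  {"dx": 0,"dy": 0,"dz": -4,"yaw": 0},
  {"dx": 0,"dy": 0,"dz": -3,"yaw": 0},
  {"dx": 0,"dy": 0,"dz": 0,"yaw": 0},
  {"dx": 0,"dy": 0,"dz": 0,"yaw": 0},
])

```text
t: 13.6
eef_pos: [545.5, -32.5, 15.7]
tcp_rot: [3.141, -0.001, 0.405]
ft_force: [-0.4, -0.3, -4.9]
opening: 0.458
```

>>> drive_tool([
  {"dx": 0,"dy": 0,"dz": -2,"yaw": 0},
  {"dx": 0,"dy": 0,"dz": -1,"yaw": 0},
  {"dx": 0,"dy": 0,"dz": 0,"yaw": 0},
])

```text
t: 13.85
eef_pos: [545.7, -32.6, 12.7]
tcp_rot: [3.141, -0.002, 0.405]
ft_force: [0.2, -0.4, 3.3]
opening: 0.454
```

Contact with the bench; release and go to the aluminium hub.

>>> drive_tool([
  {"dx": 0,"dy": 0,"dz": 0,"yaw": 0},
  {"dx": 0,"dy": 0,"dz": 0,"yaw": 0},
  {"dx": 0,"dy": 0,"dz": 0,"yaw": 0},
  {"dx": 0,"dy": 0,"dz": 0,"yaw": 0},
], grip=0.9)

```text
t: 14.18
eef_pos: [545.3, -32.5, 11.8]
tcp_rot: [3.141, -0.0, 0.405]
ft_force: [-0.8, 0.6, -0.1]
opening: 0.676
```

>>> drive_tool([
  {"dx": 0,"dy": 0,"dz": 15,"yaw": 0},
  {"dx": 0,"dy": 0,"dz": 35,"yaw": 0},
  {"dx": 0,"dy": 0,"dz": 38,"yaw": 0},
  {"dx": -10,"dy": 5,"dz": 38,"yaw": 0},
  {"dx": -30,"dy": 10,"dz": 20,"yaw": 0},
])

```text
t: 14.6
eef_pos: [508.3, -18.3, 161.3]
tcp_rot: [3.138, -0.006, 0.404]
ft_force: [-0.1, -0.2, 0.4]
opening: 0.897
```

>>> drive_tool([
  {"dx": -35,"dy": 12,"dz": 0,"yaw": 0},
  {"dx": -35,"dy": 12,"dz": 0,"yaw": 0},
  {"dx": 0,"dy": 0,"dz": 0,"yaw": 0},
  {"dx": 0,"dy": 0,"dz": 0,"yaw": 0},
  {"dx": 0,"dy": 0,"dz": 0,"yaw": 0},
])

```text
t: 15.02
eef_pos: [435.9, 6.4, 158.0]
tcp_rot: [3.141, -0.001, 0.405]
ft_force: [0.0, 0.5, 0.1]
opening: 0.898
```

```bash
python3 w.py w11 alu_hub:0;python3 -c "
import cv2,numpy as np
a=cv2.imread('pics/w11.png')[60:260,150:370]
cv2.imwrite('pics/z11.png',cv2.resize(a,None,fx=3,fy=3))"
```

```text
alu_hub 0.0 0.57 [260.8 180.7] [433.2   4.4   0. ]
  ell [ 37.2  77.6  85.7 160.4  12.8] (0, 0, 92, 165)
15.1667 [436.    6.2 157.5] [ 3.141 -0.     0.404]
```

View pics/z11.png

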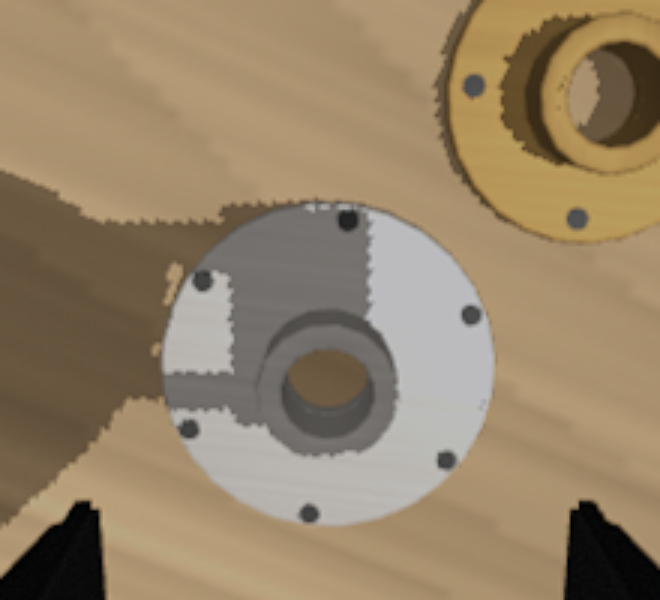

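```bash
python3 - <<'E'
from h import *
c=cal("wrist")
print(ray("wrist",(259.5,181),10,c),ray("wrist",(259.3,189.7),36,c),env.state()["eef_pos"])
E
```

```text
[434.76591719   6.34743954  10.        ] [433.40386148   5.85838676  36.        ] [436.03587546   6.18840567 157.46953031]
```

>>> drive_tool([
  {"dx": -2,"dy": 0,"dz": -20,"yaw": 0},
  {"dx": 0,"dy": 0,"dz": -40,"yaw": 0},
  {"dx": 0,"dy": 0,"dz": -40,"yaw": 0},
  {"dx": 0,"dy": 0,"dz": -25,"yaw": 0},
  {"dx": 0,"dy": 0,"dz": -10,"yaw": 0},
])

```text
t: 15.58
eef_pos: [432.4, 6.4, 19.2]
tcp_rot: [-3.139, 0.004, 0.404]
ft_force: [0.1, 0.5, 0.6]
opening: 0.902
```

>>> drive_tool([
  {"dx": 0,"dy": 0,"dz": -9,"yaw": 0},
  {"dx": 0,"dy": 0,"dz": 0,"yaw": 0},
  {"dx": 0,"dy": 0,"dz": 0,"yaw": 0},
])

```text
t: 15.83
eef_pos: [433.5, 6.4, 13.5]
tcp_rot: [-3.141, 0.0, 0.405]
ft_force: [0.3, 0.5, 0.9]
opening: 0.899
```

>>> drive_tool([
  {"dx": 0,"dy": 0,"dz": 0,"yaw": 0},
  {"dx": 0,"dy": 0,"dz": 0,"yaw": 0},
  {"dx": 0,"dy": 0,"dz": 0,"yaw": 0},
  {"dx": 0,"dy": 0,"dz": 0,"yaw": 0},
  {"dx": 0,"dy": 0,"dz": 0,"yaw": 0},
], grip=0)

```text
t: 16.25
eef_pos: [433.4, 6.5, 14.1]
tcp_rot: [3.141, -0.001, 0.405]
ft_force: [-0.3, -0.0, 0.3]
opening: 0.607
```

>>> drive_tool([
  {"dx": 0,"dy": 0,"dz": 0,"yaw": 0},
  {"dx": 0,"dy": 0,"dz": 0,"yaw": 0},
  {"dx": 0,"dy": 0,"dz": 0,"yaw": 0},
  {"dx": 0,"dy": 0,"dz": 0,"yaw": 0},
  {"dx": 0,"dy": 0,"dz": 0,"yaw": 0},
])

```text
t: 16.67
eef_pos: [433.2, 6.5, 13.8]
tcp_rot: [3.141, -0.0, 0.405]
ft_force: [-1.1, 0.1, 4.7]
opening: 0.458
```

>>> drive_tool([
  {"dx": 0,"dy": 0,"dz": 10,"yaw": 0},
  {"dx": 0,"dy": 0,"dz": 30,"yaw": 0},
  {"dx": 0,"dy": 0,"dz": 35,"yaw": 0},
  {"dx": 5,"dy": 5,"dz": 35,"yaw": 0},
  {"dx": 20,"dy": 12,"dz": 30,"yaw": 0},
])

```text
t: 17.08
eef_pos: [455.9, 23.2, 155.4]
tcp_rot: [-3.141, 0.002, 0.404]
ft_force: [2.0, -0.5, -3.6]
opening: 0.456
```

>>> drive_tool([
  {"dx": 32,"dy": 14,"dz": 0,"yaw": 0},
  {"dx": 32,"dy": 14,"dz": 0,"yaw": 0},
  {"dx": 32,"dy": 14,"dz": 0,"yaw": 0},
  {"dx": 24,"dy": 10,"dz": 0,"yaw": 0},
  {"dx": 0,"dy": 0,"dz": 0,"yaw": 0},
])

```text
t: 17.5
eef_pos: [581.7, 77.0, 152.8]
tcp_rot: [3.141, -0.002, 0.406]
ft_force: [-2.2, -0.2, -5.1]
opening: 0.457
```

>>> drive_tool([
  {"dx": 0,"dy": 0,"dz": 0,"yaw": 0},
  {"dx": 0,"dy": 0,"dz": 0,"yaw": 0},
  {"dx": 0,"dy": 0,"dz": 0,"yaw": 0},
])

```text
t: 17.75
eef_pos: [577.2, 75.2, 153.3]
tcp_rot: [-3.141, 0.001, 0.404]
ft_force: [-0.1, 0.2, -2.4]
opening: 0.457
```

```bash
python3 w.py w12 spigot_fixture:0; python3 - <<'E'
from h import *
shot("side","s12");shot("scene","c12")
E
```

```text
spigot_fixture 0.0 0.86 [257.7  90.1] [653.3 110.1   0. ]
  ell [259.7  81.5 147.3 177.4  78.7] (164, 0, 197, 154)
17.9 [577.7  75.2 153.8] [3.142 0.    0.404]
```

View pics/w12.png

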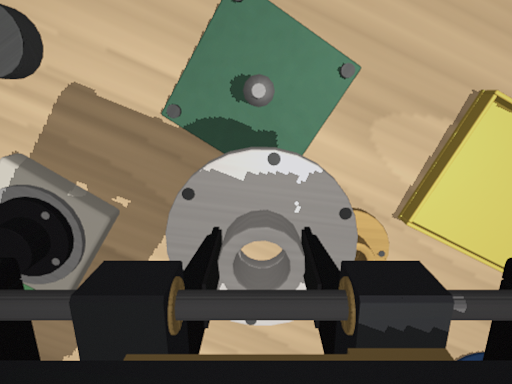

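```bash
python3 - <<'E'
import cv2,numpy as np
im=cv2.imread('pics/w12.png')
a=cv2.resize(im[50:130,210:310],None,fx=6,fy=6); b=cv2.resize(im[140:335,160:365],None,fx=2.9,fy=2.9)
cv2.imwrite('pics/z12a.png',a);cv2.imwrite('pics/z12b.png',b)
E
```

```text
(no output)
```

View pics/z12a.png

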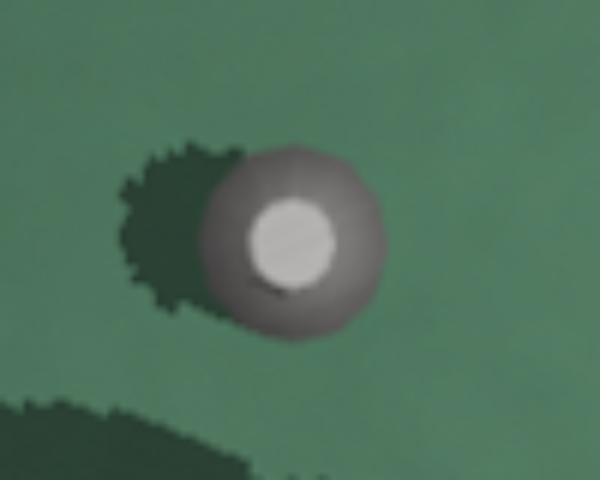

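View pics/z12b.png

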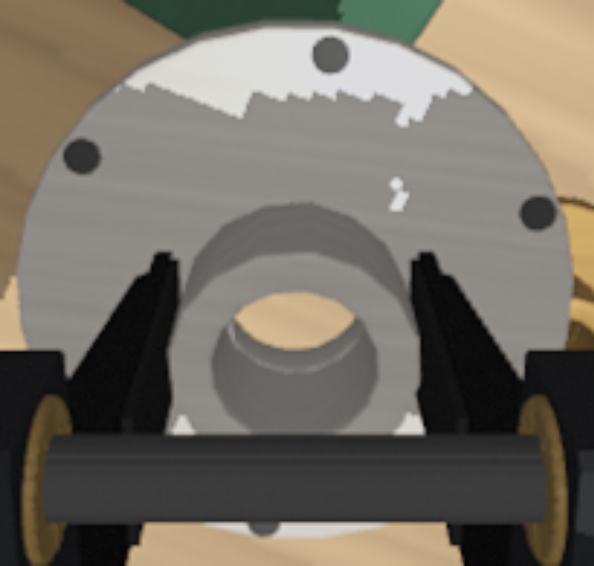

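```bash
python3 - <<'E'
from h import *
from scipy.optimize import least_squares
c=cal("wrist");e=env.state()["eef_pos"];print(e)
print("tip",ray("wrist",(258.7,90.5),74,c),"body",ray("wrist",(259,90.5),60,c))
t=np.linspace(0,2*np.pi,720)
def ext(x,y,z,R):
    p=proj("wrist",np.c_[x+R*np.cos(t),y+R*np.sin(t),0*t+z],c); return p[:,0].min(),p[:,0].max(),p[:,1].min(),p[:,1].max()
z1=e[2]-3.8; z2=e[2]+22.2
o=(160,140);f=2.9
obs=[(z1,55,0,18/f+160),(z1,55,1,574/f+160),(z1,55,2,27/f+140),(z1,55,3,537/f+140)]
obs2=[(z2,14,0,211/f+160),(z2,14,1,378/f+160),(z2,14,2,291/f+140)]
obs3=[(z2,22,0,169/f+160),(z2,22,1,420/f+160),(z2,22,2,252/f+140)]
for ob in (obs,obs2,obs3):
    r=least_squares(lambda q:[ext(q[0],q[1],z,R)[i]-v for z,R,i,v in ob],e[:2])
    print(r.x,r.x-e[:2],r.fun.round(2))
E
```

```text
[577.9557259   75.26594585 153.88798434]
tip [653.79614494 108.55004944  74.        ] body [653.97448617 108.472396    60.        ]
[576.9486393   73.33594533] [-1.0070866  -1.93000052] [-1.36  1.36 -0.97  1.64]
[577.46277722  73.94622001] [-0.49294867 -1.31972584] [ 0.37 -0.37 -0.02]
[576.44029017  73.50750905] [-1.51543572 -1.75843679] [-1.32  1.33  0.1 ]
```

>>> drive_tool([
  {"dx": 25,"dy": 11,"dz": 0,"yaw": 0},
  {"dx": 25,"dy": 12,"dz": 0,"yaw": 0},
  {"dx": 27,"dy": 12,"dz": 0,"yaw": 0},
  {"dx": 0,"dy": 0,"dz": -25,"yaw": 0},
  {"dx": 0,"dy": 0,"dz": -25,"yaw": 0},
])

```text
t: 18.42
eef_pos: [656.8, 111.1, 103.9]
tcp_rot: [3.14, -0.003, 0.405]
ft_force: [-0.2, -0.3, -4.2]
opening: 0.458
```

>>> drive_tool([
  {"dx": 0,"dy": 0,"dz": -8,"yaw": 0},
  {"dx": 0,"dy": 0,"dz": 0,"yaw": 0},
  {"dx": 0,"dy": 0,"dz": 0,"yaw": 0},
])

```text
t: 18.67
eef_pos: [655.3, 110.4, 96.2]
tcp_rot: [3.142, 0.0, 0.405]
ft_force: [0.1, -0.1, -3.6]
opening: 0.46
```

```bash
python3 w.py w13; python3 - <<'E'
from h import *
im=cv2.imread('pics/w13.png')
cv2.imwrite('pics/z13.png',cv2.resize(im[90:335,150:370],None,fx=2.4,fy=2.4))
for n in ("side","scene"):
    shot(n,n+"13")
a=cv2.resize(cv2.imread('pics/side13.png')[130:270,140:280],None,fx=2.8,fy=2.8);b=cv2.resize(cv2.imread('pics/scene13.png')[130:270,230:370],None,fx=2.8,fy=2.8)
cv2.imwrite('pics/ss13.png',np.hstack([a,b]))
E
```

```text
18.7167 [655.7 110.4  97. ] [ 3.141e+00 -2.000e-03  4.050e-01]
```

View pics/z13.png

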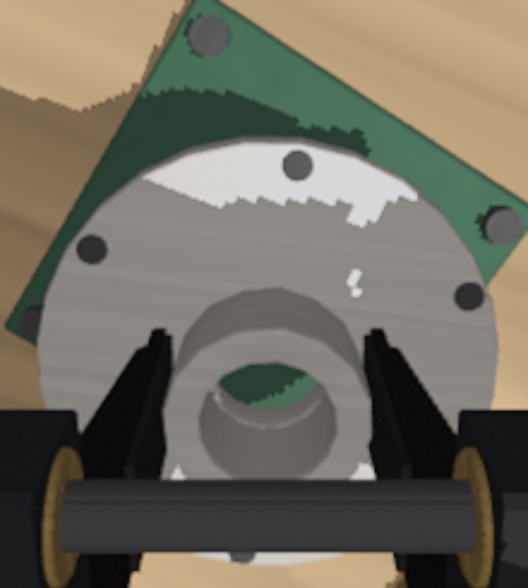

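View pics/ss13.png

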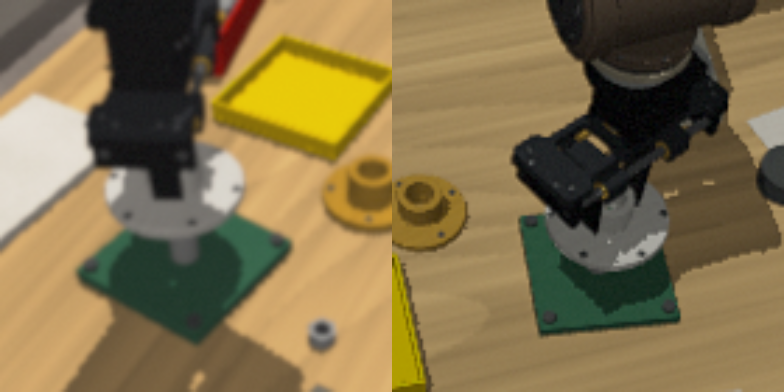

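```bash
python3 - <<'E'
from h import *
t=np.linspace(0,2*np.pi,360)
for n,o in (("side",(140,130)),("scene",(230,130))):
    for q in ((654,108.5),):
        P=[[*q,20],[*q,40],[*q,83]]
        print(n,((proj(n,P)-o)*2.8).round(1))
        p=(proj(n,np.c_[q[0]+55*np.cos(t),q[1]+55*np.sin(t),0*t+93])-o)*2.8; print(p.min(0),p.max(0))
E
```

```text
side [[182.6 245.5]
 [180.4 228.2]
 [175.6 189.1]]
[103.95078376 136.32222539] [244.07120857 227.5245508 ]
scene [[204.1 260.2]
 [206.2 247.7]
 [210.9 219.6]]
[149.70985386 164.78613542] [274.63291853 264.10273429]
```

>>> drive_tool([
  {"dx": 0,"dy": 0,"dz": -6,"yaw": 0},
  {"dx": 0,"dy": 0,"dz": -6,"yaw": 0},
  {"dx": 0,"dy": 0,"dz": -4,"yaw": 0},
  {"dx": 0,"dy": 0,"dz": -4,"yaw": 0},
  {"dx": 0,"dy": 0,"dz": 0,"yaw": 0},
])

```text
t: 19.23
eef_pos: [654.7, 110.5, 74.5]
tcp_rot: [-3.141, 0.002, 0.405]
ft_force: [-0.2, 0.8, -4.0]
opening: 0.459
```

>>> drive_tool([
  {"dx": 0,"dy": 0,"dz": -3,"yaw": 0},
  {"dx": 0,"dy": 0,"dz": -3,"yaw": 0},
  {"dx": 0,"dy": 0,"dz": 0,"yaw": 0},
])

```text
t: 19.48
eef_pos: [654.9, 110.5, 69.0]
tcp_rot: [-3.141, 0.001, 0.405]
ft_force: [-0.7, 0.2, -3.1]
opening: 0.458
```

```bash
python3 w.py w14; python3 - <<'E'
from h import *
im=cv2.imread('pics/w14.png')
cv2.imwrite('pics/z14.png',cv2.resize(im[200:310,200:325],None,fx=5,fy=5))
s=env.state();print(s["ft_force"],s["moment"])
E
```

```text
19.5333 [655.  110.5  69.3] [-3.141e+00  1.000e-03  4.050e-01]
[ 0.09969308  0.54613801 -2.89887008] [ 0.00970353 -0.01998895  0.01891018]
```

View pics/z14.png

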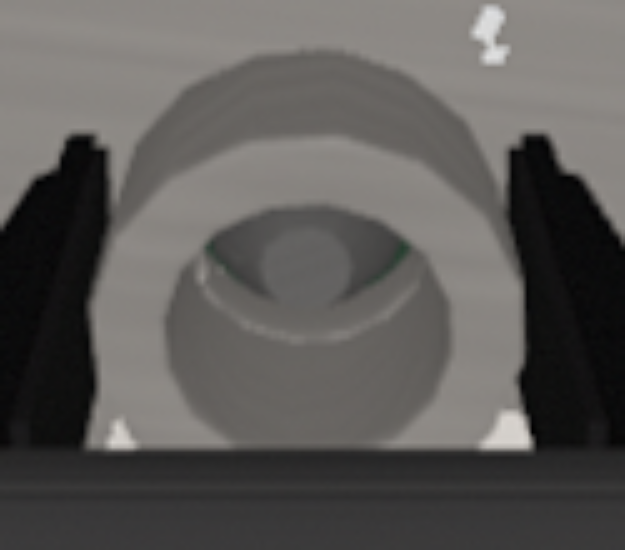

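```bash
python3 - <<'E'
from h import *
from scipy.optimize import least_squares
c=cal("wrist");e=env.state()["eef_pos"];print(e)
print("tip",ray("wrist",(261.2,254),74,c))
t=np.linspace(0,2*np.pi,720)
def ext(x,y,z,R):
    p=proj("wrist",np.c_[x+R*np.cos(t),y+R*np.sin(t),0*t+z],c); return p[:,0].min(),p[:,0].max(),p[:,1].min(),p[:,1].max()
for nm,z,R,ob in [("boretop",e[2]+22.2,14,[(0,165/5+200),(1,452/5+200),(2,205/5+200)]),("borebot",e[2]-13.8,14,[(3,342/5+200),(0,195/5+200),(1,427/5+200)]),("bosstop",e[2]+22.2,22,[(0,90/5+200),(1,525/5+200),(2,135/5+200)])]:
    r=least_squares(lambda q:[ext(q[0],q[1],z,R)[i]-v for i,v in ob],e[:2]); print(nm,r.x,r.fun.round(2))
E
```

```text
[655.01673294 110.50998737  69.31116376]
tip [652.58493801 108.50283317  74.        ]
boretop [654.29223354 108.98013483] [ 0.3  -0.3  -0.02]
borebot [648.14035011 105.9305918 ] [ 0.   -0.07  0.07]
bosstop [653.5105141 108.7516834] [-1.09  1.09  0.09]
```

>>> drive_tool([
  {"dx": -1,"dy": 0,"dz": -4,"yaw": 0},
  {"dx": 0,"dy": 0,"dz": -4,"yaw": 0},
  {"dx": 0,"dy": 0,"dz": 0,"yaw": 0},
])

```text
t: 19.78
eef_pos: [653.7, 110.5, 60.8]
tcp_rot: [-3.141, 0.001, 0.405]
ft_force: [0.1, -0.4, -3.8]
opening: 0.454
```

>>> drive_tool([
  {"dx": 0,"dy": 0,"dz": -4,"yaw": 0},
  {"dx": 0,"dy": 0,"dz": -4,"yaw": 0},
  {"dx": 0,"dy": 0,"dz": 0,"yaw": 0},
])

```text
t: 20.03
eef_pos: [653.8, 110.5, 52.7]
tcp_rot: [-3.141, 0.001, 0.405]
ft_force: [-0.4, 0.6, -3.2]
opening: 0.459
```

>>> drive_tool([
  {"dx": 0,"dy": 0,"dz": -6,"yaw": 0},
  {"dx": 0,"dy": 0,"dz": -6,"yaw": 0},
  {"dx": 0,"dy": 0,"dz": -6,"yaw": 0},
  {"dx": 0,"dy": 0,"dz": -3,"yaw": 0},
  {"dx": 0,"dy": 0,"dz": 0,"yaw": 0},
])

```text
t: 20.45
eef_pos: [653.7, 110.4, 31.5]
tcp_rot: [-3.141, 0.002, 0.405]
ft_force: [-0.1, 0.2, -3.6]
opening: 0.457
```

>>> drive_tool([
  {"dx": 0,"dy": 0,"dz": -2,"yaw": 0},
  {"dx": 0,"dy": 0,"dz": -2,"yaw": 0},
  {"dx": 0,"dy": 0,"dz": 0,"yaw": 0},
  {"dx": 0,"dy": 0,"dz": 0,"yaw": 0},
])

```text
t: 20.78
eef_pos: [654.2, 110.5, 28.7]
tcp_rot: [3.141, -0.0, 0.405]
ft_force: [-0.2, -0.3, -3.2]
opening: 0.456
```

>>> drive_tool([
  {"dx": 0,"dy": 0,"dz": -1,"yaw": 0},
  {"dx": 0,"dy": 0,"dz": 0,"yaw": 0},
  {"dx": 0,"dy": 0,"dz": 0,"yaw": 0},
])

```text
t: 21.03
eef_pos: [654.4, 110.5, 27.9]
tcp_rot: [3.141, -0.001, 0.405]
ft_force: [0.2, -0.6, -1.5]
opening: 0.455
```

>>> drive_tool([
  {"dx": 0,"dy": 0,"dz": 0,"yaw": 0},
  {"dx": 0,"dy": 0,"dz": 0,"yaw": 0},
  {"dx": 0,"dy": 0,"dz": 0,"yaw": 0},
  {"dx": 0,"dy": 0,"dz": 0,"yaw": 0},
], grip=0.9)

```text
t: 21.37
eef_pos: [654.3, 110.5, 27.8]
tcp_rot: [3.141, -0.0, 0.405]
ft_force: [-0.9, -0.7, -0.0]
opening: 0.683
```

>>> drive_tool([
  {"dx": 0,"dy": 0,"dz": 15,"yaw": 0},
  {"dx": 0,"dy": 0,"dz": 35,"yaw": 0},
  {"dx": 0,"dy": 0,"dz": 38,"yaw": 0},
  {"dx": 0,"dy": 0,"dz": 38,"yaw": 0},
  {"dx": 0,"dy": 0,"dz": 20,"yaw": 0},
])

```text
t: 21.78
eef_pos: [655.2, 110.6, 178.4]
tcp_rot: [3.14, -0.005, 0.405]
ft_force: [0.3, -0.5, 0.9]
opening: 0.896
```

```bash
python3 w.py w15 alu_hub:14; python3 - <<'E'
from h import *
im=cv2.imread('pics/w15.png')
cv2.imwrite('pics/z15.png',cv2.resize(im[60:280,140:380],None,fx=2.6,fy=2.6))
s=env.state();print(s["ft_force"],s["moment"])
E
```

```text
alu_hub 14.0 0.78 [259.3 179.3] [652.3 110.1  14. ]
  ell [260.9 177.7 105.3 108.   85.7] (207, 125, 109, 106)
21.9333 [654.7 110.6 175.5] [ 3.14e+00 -3.00e-03  4.05e-01]
[-0.1155879  -1.11598547 -0.4112876 ] [-0.00815119  0.02186353 -0.04009216]
```

View pics/z15.png

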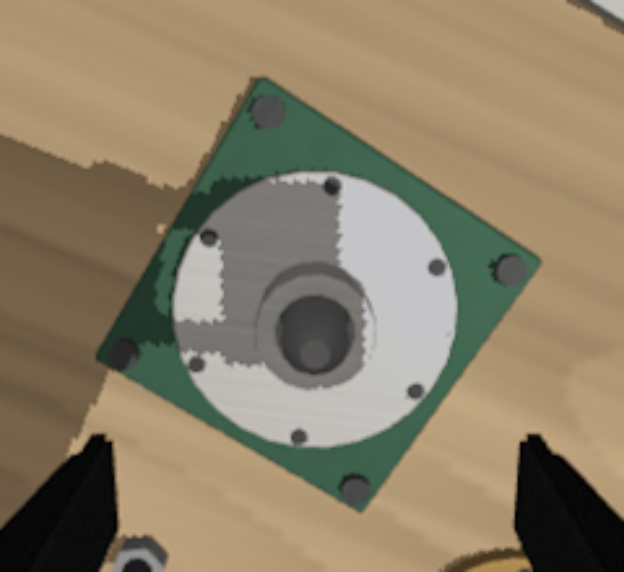

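>>> drive_tool([
  {"dx": -21,"dy": -28,"dz": 0,"yaw": 0},
  {"dx": -22,"dy": -29,"dz": 0,"yaw": 0},
  {"dx": -22,"dy": -29,"dz": 0,"yaw": 0},
  {"dx": -22,"dy": -29,"dz": 0,"yaw": 0},
  {"dx": -22,"dy": -28,"dz": 0,"yaw": 0},
])

```text
t: 22.35
eef_pos: [543.2, -33.5, 172.1]
tcp_rot: [-3.14, 0.002, 0.405]
ft_force: [0.8, 0.1, 0.5]
opening: 0.898
```

>>> drive_tool([
  {"dx": 0,"dy": 0,"dz": -5,"yaw": 0},
  {"dx": 0,"dy": 0,"dz": 0,"yaw": 0},
  {"dx": 0,"dy": 0,"dz": 0,"yaw": 0},
])

```text
t: 22.6
eef_pos: [545.2, -32.3, 167.8]
tcp_rot: [-3.141, 0.001, 0.404]
ft_force: [0.5, -0.0, -0.1]
opening: 0.898
```

```bash
python3 w.py w16 brass_hub:0; python3 - <<'E'
from h import *
im=cv2.imread('pics/w16.png')
cv2.imwrite('pics/z16.png',cv2.resize(im[60:280,140:380],None,fx=2.6,fy=2.6))
E
```

```text
brass_hub 0.0 0.77 [260.8 176. ] [544.3 -33.2   0. ]
  ell [261.9 176.6  85.6  87.4  84.9] (218, 134, 89, 87)
22.75 [545.7 -31.7 168.3] [-3.141  0.     0.406]
```

View pics/z16.png

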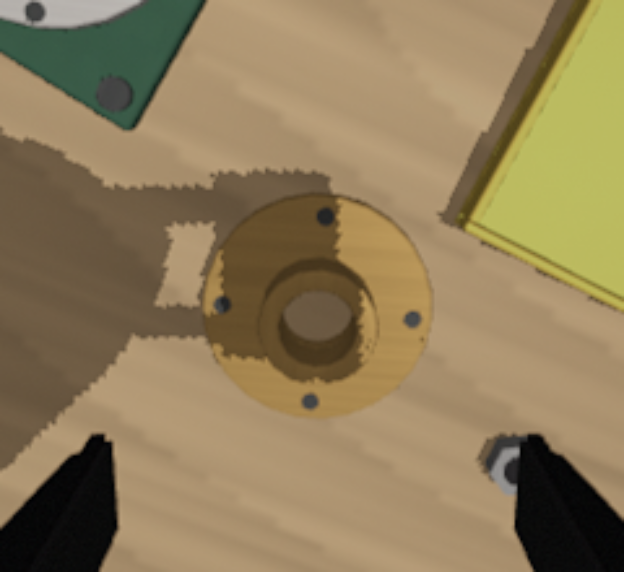

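>>> drive_tool([
  {"dx": -1,"dy": -1,"dz": -30,"yaw": 0},
  {"dx": 0,"dy": 0,"dz": -40,"yaw": 0},
  {"dx": 0,"dy": 0,"dz": -40,"yaw": 0},
  {"dx": 0,"dy": 0,"dz": -25,"yaw": 0},
  {"dx": 0,"dy": 0,"dz": -10,"yaw": 0},
])

```text
t: 23.17
eef_pos: [542.9, -32.5, 20.1]
tcp_rot: [-3.139, 0.004, 0.406]
ft_force: [-0.4, 0.6, 0.6]
opening: 0.901
```

>>> drive_tool([
  {"dx": 0,"dy": 0,"dz": -9,"yaw": 0},
  {"dx": 0,"dy": 0,"dz": 0,"yaw": 0},
  {"dx": 0,"dy": 0,"dz": 0,"yaw": 0},
])

```text
t: 23.42
eef_pos: [544.9, -33.3, 15.5]
tcp_rot: [3.141, -0.001, 0.405]
ft_force: [-0.0, 1.0, -0.2]
opening: 0.9
```

>>> drive_tool([
  {"dx": 0,"dy": 0,"dz": 0,"yaw": 0},
  {"dx": 0,"dy": 0,"dz": 0,"yaw": 0},
  {"dx": 0,"dy": 0,"dz": 0,"yaw": 0},
  {"dx": 0,"dy": 0,"dz": 0,"yaw": 0},
  {"dx": 0,"dy": 0,"dz": 0,"yaw": 0},
], grip=0)

```text
t: 23.83
eef_pos: [544.4, -33.5, 15.1]
tcp_rot: [3.141, -0.001, 0.405]
ft_force: [-1.4, -0.3, -0.1]
opening: 0.603
```

>>> drive_tool([
  {"dx": 0,"dy": 0,"dz": 0,"yaw": 0},
  {"dx": 0,"dy": 0,"dz": 0,"yaw": 0},
  {"dx": 0,"dy": 0,"dz": 0,"yaw": 0},
  {"dx": 0,"dy": 0,"dz": 0,"yaw": 0},
  {"dx": 0,"dy": 0,"dz": 0,"yaw": 0},
])

```text
t: 24.25
eef_pos: [544.2, -33.5, 14.7]
tcp_rot: [3.142, 0.0, 0.405]
ft_force: [-0.2, -0.0, 2.7]
opening: 0.454
```

>>> drive_tool([
  {"dx": 0,"dy": 0,"dz": 10,"yaw": 0},
  {"dx": 0,"dy": 0,"dz": 30,"yaw": 0},
  {"dx": 0,"dy": 0,"dz": 38,"yaw": 0},
  {"dx": 2,"dy": 10,"dz": 38,"yaw": 0},
  {"dx": 6,"dy": 25,"dz": 24,"yaw": 0},
])

```text
t: 24.67
eef_pos: [552.3, 0.0, 158.3]
tcp_rot: [3.14, -0.002, 0.402]
ft_force: [2.2, 0.3, -4.4]
opening: 0.456
```

>>> drive_tool([
  {"dx": 12,"dy": 36,"dz": 0,"yaw": 0},
  {"dx": 12,"dy": 36,"dz": 0,"yaw": 0},
  {"dx": 0,"dy": 0,"dz": 0,"yaw": 0},
  {"dx": 0,"dy": 0,"dz": 0,"yaw": 0},
  {"dx": 0,"dy": 0,"dz": 0,"yaw": 0},
])

```text
t: 25.08
eef_pos: [575.6, 73.5, 154.5]
tcp_rot: [-3.141, 0.001, 0.406]
ft_force: [-0.4, 0.6, -5.0]
opening: 0.452
```

```bash
python3 w.py w17; python3 - <<'E'
from h import *
im=cv2.imread('pics/w17.png')
cv2.imwrite('pics/z17.png',cv2.resize(im[140:335,160:365],None,fx=2.9,fy=2.9))
cv2.imwrite('pics/z17a.png',cv2.resize(im[10:160,170:350],None,fx=4,fy=4))
E
```

```text
25.1333 [575.6  73.  154.5] [-3.141e+00  1.000e-03  4.050e-01]
```

View pics/z17.png

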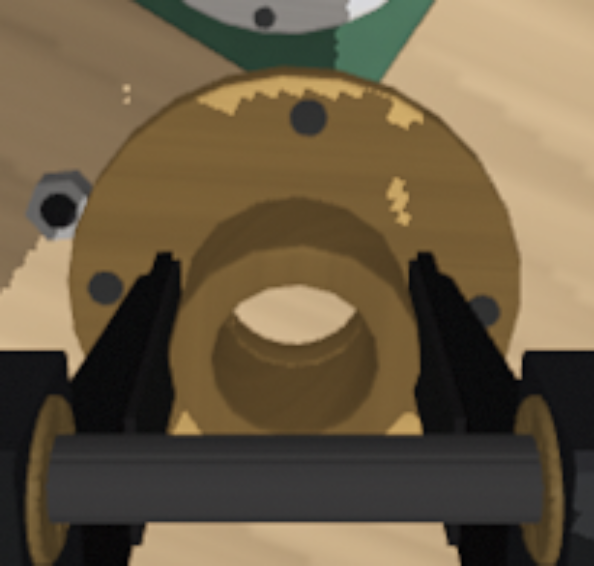

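View pics/z17a.png

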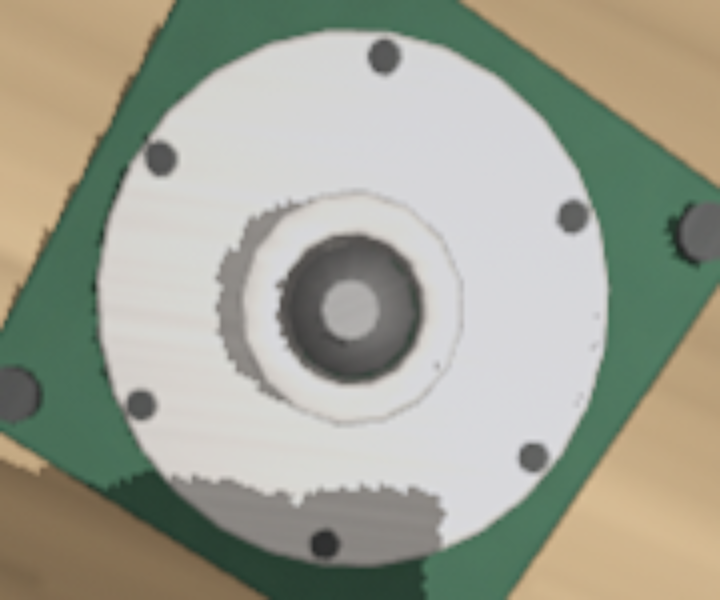

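```bash
python3 - <<'E'
from h import *
from scipy.optimize import least_squares
c=cal("wrist");e=env.state()["eef_pos"];print(e)
print("tip",ray("wrist",(257.75,87.25),74,c),ray("wrist",(258.2,87),50,c))
t=np.linspace(0,2*np.pi,720)
def ext(x,y,z,R):
    p=proj("wrist",np.c_[x+R*np.cos(t),y+R*np.sin(t),0*t+z],c); return p[:,0].min(),p[:,0].max(),p[:,1].min(),p[:,1].max()
f=2.9
for nm,z,R,ob in [("boretop",e[2]+21.3,14,[(0,211/f+160),(1,378/f+160),(2,285/f+140)]),("bosstop",e[2]+21.3,22,[(0,170/f+160),(1,420/f+160),(2,246/f+140)]),("flange",e[2]-4.7,45,[(0,69/f+160),(1,520/f+160),(2,74/f+140)])]:
    r=least_squares(lambda q:[ext(q[0],q[1],z,R)[i]-v for i,v in ob],e[:2]); print(nm,r.x,r.x-e[:2],r.fun.round(2))
E
```

```text
[575.63022425  72.96392946 154.48367811]
tip [653.13934663 107.73607353  74.        ] [653.74058172 107.8459348   50.        ]
boretop [575.80084226  71.9126567 ] [ 0.17061801 -1.05127275] [ 0.48 -0.48 -0.02]
bosstop [574.8264915   71.40207841] [-0.80373275 -1.56185105] [-1.32  1.32  0.1 ]
flange [575.0797993   71.54755704] [-0.55042495 -1.41637241] [-1.41  1.41  0.18]
```

>>> drive_tool([
  {"dx": 26,"dy": 12,"dz": 0,"yaw": 0},
  {"dx": 26,"dy": 12,"dz": 0,"yaw": 0},
  {"dx": 26,"dy": 13,"dz": -10,"yaw": 0},
  {"dx": 0,"dy": 0,"dz": -25,"yaw": 0},
  {"dx": 0,"dy": 0,"dz": -15,"yaw": 0},
])

```text
t: 25.55
eef_pos: [654.3, 109.6, 102.5]
tcp_rot: [-3.141, 0.002, 0.404]
ft_force: [-1.7, -0.4, -5.2]
opening: 0.445
```

>>> drive_tool([
  {"dx": 0,"dy": 0,"dz": -5,"yaw": 0},
  {"dx": 0,"dy": 0,"dz": -5,"yaw": 0},
  {"dx": 0,"dy": 0,"dz": -5,"yaw": 0},
  {"dx": 0,"dy": 0,"dz": 0,"yaw": 0},
  {"dx": 0,"dy": 0,"dz": 0,"yaw": 0},
])

```text
t: 25.97
eef_pos: [654.4, 110.2, 90.4]
tcp_rot: [3.141, -0.001, 0.404]
ft_force: [1.0, -0.5, -3.8]
opening: 0.45
```

```bash
python3 w.py w18; python3 - <<'E'
from h import *
im=cv2.imread('pics/w18.png')
cv2.imwrite('pics/z18.png',cv2.resize(im[200:310,200:325],None,fx=5,fy=5))
e=env.state()["eef_pos"]
a=(e+[-.4,-1.3,0]); 
print(e,(proj("wrist",[[a[0],a[1],74],[653.3,108,74]])-200)*5)
E
```

```text
26.0167 [654.5 110.3  90.5] [ 3.141e+00 -1.000e-03  4.050e-01]
[654.4675125  110.32141869  90.54299352] [[307.03661835 173.34956392]
 [312.31050289 181.80626902]]
```

View pics/z18.png

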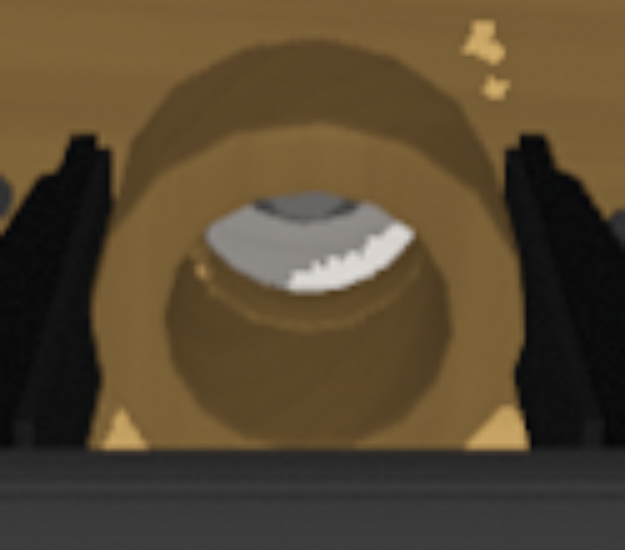

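>>> drive_tool([
  {"dx": 0,"dy": 0,"dz": -4,"yaw": 0},
  {"dx": 0,"dy": 0,"dz": -4,"yaw": 0},
  {"dx": 0,"dy": 0,"dz": 0,"yaw": 0},
])

```text
t: 26.27
eef_pos: [653.8, 110.5, 81.0]
tcp_rot: [-3.141, 0.001, 0.405]
ft_force: [-0.2, 0.4, -4.4]
opening: 0.453
```

>>> drive_tool([
  {"dx": 0,"dy": 0,"dz": -3,"yaw": 0},
  {"dx": 0,"dy": 0,"dz": -3,"yaw": 0},
  {"dx": 0,"dy": 0,"dz": 0,"yaw": 0},
])

```text
t: 26.52
eef_pos: [653.9, 110.5, 75.0]
tcp_rot: [-3.141, 0.001, 0.405]
ft_force: [-0.6, -0.5, -4.8]
opening: 0.451
```

```bash
python3 w.py w19; python3 - <<'E'
from h import *
im=cv2.imread('pics/w19.png')
cv2.imwrite('pics/z19.png',cv2.resize(im[200:310,200:325],None,fx=5,fy=5))
e=env.state()["eef_pos"]
a=(e+[-.4,-1.3,0]); 
print(e,(proj("wrist",[[a[0],a[1],74],[653.3,108,74]])-200)*5)
E
```

```text
26.5667 [654.  110.5  75.2] [-3.141e+00  1.000e-03  4.050e-01]
[653.97838175 110.51322809  75.22071078] [[307.42883514 228.37858601]
 [316.40630394 234.35198089]]
```

View pics/z19.png

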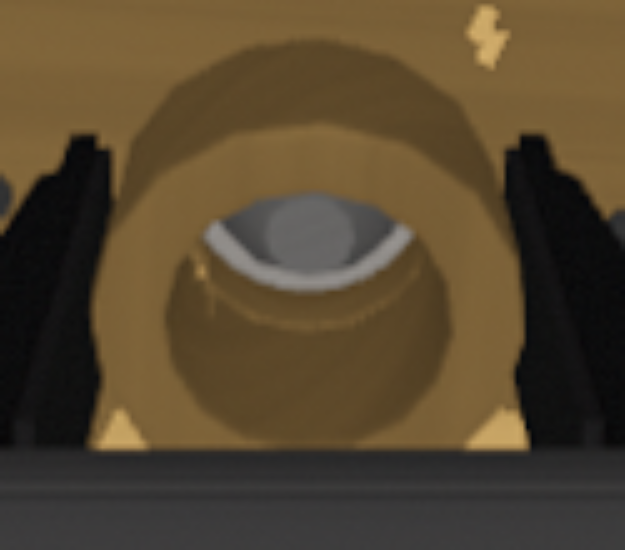

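>>> drive_tool([
  {"dx": 0,"dy": 0,"dz": -3,"yaw": 0},
  {"dx": 0,"dy": 0,"dz": -3,"yaw": 0},
  {"dx": 0,"dy": 0,"dz": -2,"yaw": 0},
  {"dx": 0,"dy": 0,"dz": 0,"yaw": 0},
])

```text
t: 26.9
eef_pos: [653.9, 110.5, 67.1]
tcp_rot: [-3.141, 0.001, 0.405]
ft_force: [0.1, -0.5, -4.2]
opening: 0.451
```

>>> drive_tool([
  {"dx": 0,"dy": 0,"dz": -1,"yaw": 0},
  {"dx": 0,"dy": 0,"dz": -1,"yaw": 0},
  {"dx": 0,"dy": 0,"dz": 0,"yaw": 0},
])

```text
t: 27.15
eef_pos: [654.1, 110.5, 65.5]
tcp_rot: [3.142, 0.0, 0.405]
ft_force: [0.5, 0.2, -4.2]
opening: 0.451
```

>>> drive_tool([
  {"dx": 0,"dy": 0,"dz": -1,"yaw": 0},
  {"dx": 0,"dy": 0,"dz": 0,"yaw": 0},
  {"dx": 0,"dy": 0,"dz": 0,"yaw": 0},
])

```text
t: 27.4
eef_pos: [654.3, 110.5, 64.9]
tcp_rot: [3.141, -0.0, 0.405]
ft_force: [-0.4, 1.2, -2.8]
opening: 0.45
```

>>> drive_tool([
  {"dx": 0,"dy": 0,"dz": 0,"yaw": 0},
  {"dx": 0,"dy": 0,"dz": 0,"yaw": 0},
  {"dx": 0,"dy": 0,"dz": 0,"yaw": 0},
  {"dx": 0,"dy": 0,"dz": 0,"yaw": 0},
], grip=0.9)

```text
t: 27.73
eef_pos: [654.3, 110.5, 64.9]
tcp_rot: [3.141, -0.0, 0.405]
ft_force: [-0.9, 0.2, -0.6]
opening: 0.675
```

>>> drive_tool([
  {"dx": 0,"dy": 0,"dz": 15,"yaw": 0},
  {"dx": 0,"dy": 0,"dz": 35,"yaw": 0},
  {"dx": 0,"dy": 0,"dz": 38,"yaw": 0},
  {"dx": 0,"dy": 0,"dz": 30,"yaw": 0},
  {"dx": 0,"dy": 0,"dz": 10,"yaw": 0},
])

```text
t: 28.15
eef_pos: [655.6, 110.6, 197.9]
tcp_rot: [3.139, -0.006, 0.405]
ft_force: [0.1, 0.3, 0.8]
opening: 0.898
```

```bash
python3 w.py w20 ; python3 - <<'E'
from h import *
im=cv2.imread('pics/w20.png')
cv2.imwrite('pics/z20.png',cv2.resize(im[60:280,140:380],None,fx=2.6,fy=2.6))
E
```

```text
28.2 [655.6 110.7 197.7] [ 3.139 -0.007  0.405]
```

View pics/z20.png

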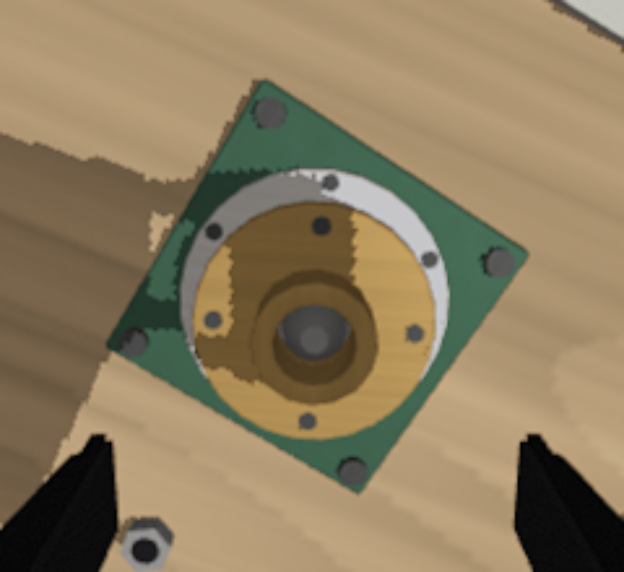

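>>> drive_tool([
  {"dx": -19,"dy": -35,"dz": 0,"yaw": 0},
  {"dx": -19,"dy": -35,"dz": 0,"yaw": 0},
  {"dx": -19,"dy": -35,"dz": 0,"yaw": 0},
  {"dx": -19,"dy": -35,"dz": 0,"yaw": 0},
  {"dx": -19,"dy": -35,"dz": 0,"yaw": 0},
])

```text
t: 28.62
eef_pos: [557.5, -65.6, 191.4]
tcp_rot: [-3.141, 0.001, 0.405]
ft_force: [0.8, -0.3, 0.7]
opening: 0.898
```

>>> drive_tool([
  {"dx": -19,"dy": -35,"dz": 0,"yaw": 0},
  {"dx": -19,"dy": -35,"dz": 0,"yaw": 0},
  {"dx": -19,"dy": -35,"dz": 0,"yaw": 0},
  {"dx": -19,"dy": -35,"dz": 0,"yaw": 0},
  {"dx": -19,"dy": -35,"dz": 0,"yaw": 0},
])

```text
t: 29.03
eef_pos: [462.6, -240.7, 191.6]
tcp_rot: [-3.14, 0.001, 0.405]
ft_force: [1.8, 0.1, 0.3]
opening: 0.9
```

>>> drive_tool([
  {"dx": -21,"dy": -31,"dz": -10,"yaw": 0},
  {"dx": 0,"dy": 0,"dz": -10,"yaw": 0},
  {"dx": 0,"dy": 0,"dz": 0,"yaw": 0},
  {"dx": 0,"dy": 0,"dz": 0,"yaw": 0},
  {"dx": 0,"dy": 0,"dz": 0,"yaw": 0},
])

```text
t: 29.45
eef_pos: [443.6, -269.7, 172.5]
tcp_rot: [-3.141, 0.0, 0.406]
ft_force: [0.5, -0.2, 0.1]
opening: 0.901
```

```bash
python3 w.py w21 blue_pulley:0; python3 - <<'E'
from h import *
im=cv2.imread('pics/w21.png')
cv2.imwrite('pics/z21.png',cv2.resize(im[60:280,140:380],None,fx=2.6,fy=2.6))
E
```

```text
blue_pulley 0.0 0.77 [262.3 173.7] [ 444.7 -271.5    0. ]
  ell [260.6 174.6  96.5  97.4 110.2] (212, 126, 98, 98)
29.6 [ 443.8 -269.6  172.9] [ 3.141 -0.     0.407]
```

View pics/z21.png

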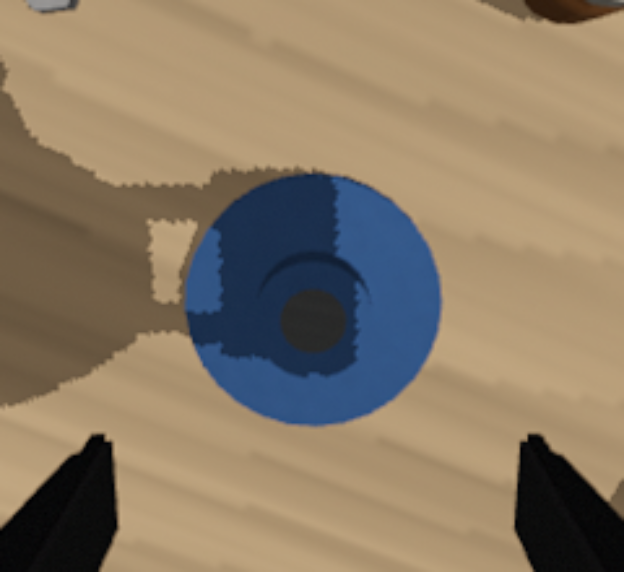

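```bash
python3 - <<'E'
from h import *
c=cal("wrist")
print(ray("wrist",(260.4,183.5),36,c),ray("wrist",(260.6,174.6),14,c),env.state()["eef_pos"])
E
```

```text
[ 443.20452818 -270.26002729   36.        ] [ 446.44883581 -269.06785587   14.        ] [ 443.81975985 -269.64585495  172.93107093]
```

Well aligned; descend to TCP z ≈ 17 (rim is 14 high).

>>> drive_tool([
  {"dx": 0,"dy": 0,"dz": -35,"yaw": 0},
  {"dx": 0,"dy": 0,"dz": -40,"yaw": 0},
  {"dx": 0,"dy": 0,"dz": -40,"yaw": 0},
  {"dx": 0,"dy": 0,"dz": -25,"yaw": 0},
  {"dx": 0,"dy": 0,"dz": -10,"yaw": 0},
])

```text
t: 30.02
eef_pos: [442.5, -269.1, 19.8]
tcp_rot: [-3.138, 0.002, 0.406]
ft_force: [-0.1, -0.3, 0.3]
opening: 0.904
```

>>> drive_tool([
  {"dx": 0,"dy": 0,"dz": -5,"yaw": 0},
  {"dx": 0,"dy": 0,"dz": 0,"yaw": 0},
  {"dx": 0,"dy": 0,"dz": 0,"yaw": 0},
])

```text
t: 30.27
eef_pos: [443.9, -270.7, 18.9]
tcp_rot: [3.14, -0.001, 0.405]
ft_force: [-0.4, -0.5, -0.2]
opening: 0.899
```

>>> drive_tool([
  {"dx": 0,"dy": 0,"dz": 0,"yaw": 0},
  {"dx": 0,"dy": 0,"dz": 0,"yaw": 0},
  {"dx": 0,"dy": 0,"dz": 0,"yaw": 0},
  {"dx": 0,"dy": 0,"dz": 0,"yaw": 0},
  {"dx": 0,"dy": 0,"dz": 0,"yaw": 0},
], grip=0)

```text
t: 30.68
eef_pos: [443.3, -270.6, 18.1]
tcp_rot: [3.141, -0.0, 0.405]
ft_force: [0.3, -0.3, 0.2]
opening: 0.607
```

>>> drive_tool([
  {"dx": 0,"dy": 0,"dz": 0,"yaw": 0},
  {"dx": 0,"dy": 0,"dz": 0,"yaw": 0},
  {"dx": 0,"dy": 0,"dz": 0,"yaw": 0},
  {"dx": 0,"dy": 0,"dz": 0,"yaw": 0},
  {"dx": 0,"dy": 0,"dz": 0,"yaw": 0},
])

```text
t: 31.1
eef_pos: [443.0, -270.3, 17.7]
tcp_rot: [-3.141, 0.0, 0.405]
ft_force: [-1.3, 2.1, 4.1]
opening: 0.457
```

>>> drive_tool([
  {"dx": 0,"dy": 0,"dz": 10,"yaw": 0},
  {"dx": 0,"dy": 0,"dz": 30,"yaw": 0},
  {"dx": 0,"dy": 0,"dz": 38,"yaw": 0},
  {"dx": 5,"dy": 3,"dz": 38,"yaw": 0},
  {"dx": 20,"dy": 12,"dz": 20,"yaw": 0},
])

```text
t: 31.52
eef_pos: [467.6, -256.8, 158.0]
tcp_rot: [3.138, -0.001, 0.403]
ft_force: [1.0, -1.1, -3.8]
opening: 0.453
```

>>> drive_tool([
  {"dx": 33,"dy": 20,"dz": 0,"yaw": 0},
  {"dx": 33,"dy": 20,"dz": 0,"yaw": 0},
  {"dx": 33,"dy": 20,"dz": 0,"yaw": 0},
  {"dx": 16,"dy": 10,"dz": 0,"yaw": 0},
  {"dx": 0,"dy": 0,"dz": 0,"yaw": 0},
])

```text
t: 31.93
eef_pos: [585.9, -183.2, 153.8]
tcp_rot: [3.141, -0.001, 0.408]
ft_force: [-0.5, 0.0, -2.5]
opening: 0.456
```

>>> drive_tool([
  {"dx": 0,"dy": 0,"dz": 0,"yaw": 0},
  {"dx": 0,"dy": 0,"dz": 0,"yaw": 0},
])

```text
t: 32.1
eef_pos: [582.5, -185.6, 153.6]
tcp_rot: [-3.141, 0.001, 0.405]
ft_force: [-0.0, 0.6, -3.6]
opening: 0.458
```

```bash
python3 w.py w22 tray:0
```

```text
tray 0.0 0.58 [254.9  86.2] [ 660.8 -146.9    0. ]
  ell [252.7  77.7 159.8 199.7  74.7] (148, 0, 215, 158)
32.25 [ 582.4 -186.2  153.9] [3.142 0.    0.404]
```

View pics/w22.png

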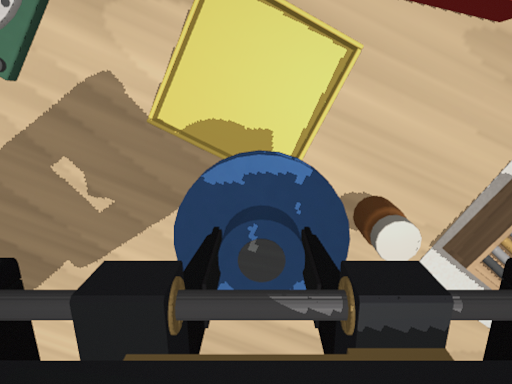

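```bash
python3 - <<'E'
from h import *
a=ray("wrist",(149,118),22);b=ray("wrist",(361,47),22);print(a,b,(a+b)/2,np.hypot(*(a-b)[:2]),env.state()["eef_pos"])
E
```

```text
[599.44334125 -72.6064107   22.        ] [ 723.84018397 -217.29005019   22.        ] [ 661.64176261 -144.94823044   22.        ] 190.8086214363063 [ 582.44741741 -186.16203974  153.87476978]
```

>>> drive_tool([
  {"dx": 26,"dy": 13,"dz": 0,"yaw": 0},
  {"dx": 26,"dy": 13,"dz": 0,"yaw": 0},
  {"dx": 25,"dy": 14,"dz": 0,"yaw": 0},
  {"dx": 0,"dy": 0,"dz": -30,"yaw": 0},
  {"dx": 0,"dy": 0,"dz": -35,"yaw": 0},
])

```text
t: 32.67
eef_pos: [662.0, -145.7, 90.2]
tcp_rot: [3.138, -0.004, 0.405]
ft_force: [0.5, 0.1, -4.6]
opening: 0.456
```

>>> drive_tool([
  {"dx": 0,"dy": 0,"dz": -25,"yaw": 0},
  {"dx": 0,"dy": 0,"dz": 0,"yaw": 0},
  {"dx": 0,"dy": 0,"dz": 0,"yaw": 0},
])

```text
t: 32.92
eef_pos: [659.5, -146.0, 63.2]
tcp_rot: [-3.14, 0.002, 0.404]
ft_force: [0.6, -0.2, -2.5]
opening: 0.456
```

```bash
python3 w.py w23; python3 - <<'E'
from h import *
shot("scene","c23"); shot("side","s23")
a=cv2.resize(cv2.imread('pics/side23.png' if 0 else 'pics/s23.png')[80:220,180:320],None,fx=2.8,fy=2.8);b=cv2.resize(cv2.imread('pics/c23.png')[160:300,140:280],None,fx=2.8,fy=2.8)
cv2.imwrite('pics/ss23.png',np.hstack([a,b]))
E
```

```text
32.9667 [ 660.5 -146.2   64.8] [ 3.141e+00 -1.000e-03  4.040e-01]
```

View pics/w23.png

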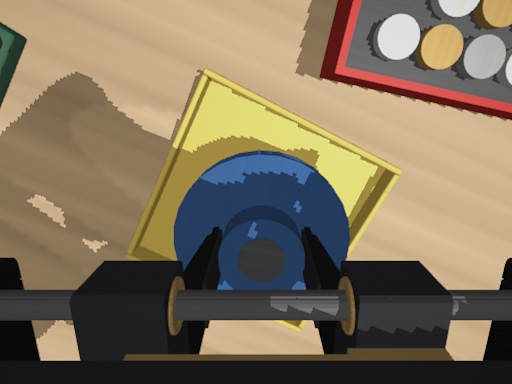

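View pics/ss23.png

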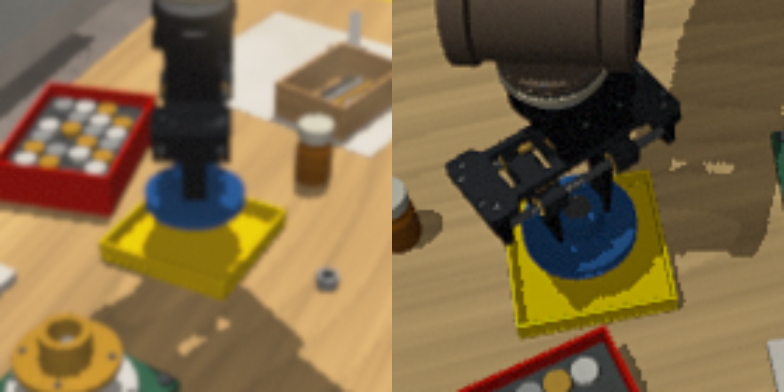

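```bash
python3 - <<'E'
from h import *
P=[ray("wrist",p,22) for p in [(127,257),(400,172),(205,70),(300,329)]]
print((P[0]+P[1])/2,(P[2]+P[3])/2,env.state()["eef_pos"])
E
```

```text
[ 661.60169315 -145.03334029   22.        ] [ 662.55152614 -144.28189147   22.        ] [ 661.05184617 -146.19746292   65.97627685]
```

Centred to about 1–2 mm. Lower to TCP ≈ 22.

>>> drive_tool([
  {"dx": 1,"dy": 1,"dz": -15,"yaw": 0},
  {"dx": 0,"dy": 0,"dz": -13,"yaw": 0},
  {"dx": 0,"dy": 0,"dz": -8,"yaw": 0},
  {"dx": 0,"dy": 0,"dz": -4,"yaw": 0},
  {"dx": 0,"dy": 0,"dz": 0,"yaw": 0},
])

```text
t: 33.48
eef_pos: [660.8, -144.5, 22.9]
tcp_rot: [-3.141, 0.001, 0.405]
ft_force: [-0.1, -0.8, -2.9]
opening: 0.456
```

>>> drive_tool([
  {"dx": 0,"dy": 0,"dz": -1,"yaw": 0},
  {"dx": 0,"dy": 0,"dz": -1,"yaw": 0},
  {"dx": 0,"dy": 0,"dz": 0,"yaw": 0},
])

```text
t: 33.73
eef_pos: [661.4, -144.6, 22.0]
tcp_rot: [3.141, -0.0, 0.405]
ft_force: [0.6, -0.3, -3.1]
opening: 0.456
```

>>> drive_tool([
  {"dx": 0,"dy": 0,"dz": -0.5,"yaw": 0},
  {"dx": 0,"dy": 0,"dz": -0.5,"yaw": 0},
  {"dx": 0,"dy": 0,"dz": 0,"yaw": 0},
])

```text
t: 33.98
eef_pos: [661.4, -144.6, 21.7]
tcp_rot: [3.141, -0.001, 0.405]
ft_force: [-2.8, 0.1, 5.1]
opening: 0.456
```

>>> drive_tool([
  {"dx": 0,"dy": 0,"dz": 0,"yaw": 0},
  {"dx": 0,"dy": 0,"dz": 0,"yaw": 0},
  {"dx": 0,"dy": 0,"dz": 0,"yaw": 0},
  {"dx": 0,"dy": 0,"dz": 0,"yaw": 0},
], grip=0.65)

```text
t: 34.32
eef_pos: [661.3, -144.5, 20.8]
tcp_rot: [3.141, -0.0, 0.405]
ft_force: [-0.1, -0.3, -1.6]
opening: 0.637
```

>>> drive_tool([
  {"dx": 0,"dy": 0,"dz": 15,"yaw": 0},
  {"dx": 0,"dy": 0,"dz": 35,"yaw": 0},
  {"dx": 0,"dy": 0,"dz": 38,"yaw": 0},
  {"dx": 0,"dy": 0,"dz": 38,"yaw": 0},
  {"dx": -20,"dy": 0,"dz": 25,"yaw": 0},
])

```text
t: 34.73
eef_pos: [643.7, -144.8, 175.2]
tcp_rot: [3.138, -0.004, 0.405]
ft_force: [0.6, -0.0, -0.1]
opening: 0.652
```

>>> drive_tool([
  {"dx": -25,"dy": 5,"dz": 20,"yaw": 0},
  {"dx": -30,"dy": 5,"dz": 20,"yaw": 0},
  {"dx": -30,"dy": 0,"dz": 10,"yaw": 0},
  {"dx": 0,"dy": 0,"dz": 0,"yaw": 0},
  {"dx": 0,"dy": 0,"dz": 0,"yaw": 0},
])

```text
t: 35.15
eef_pos: [555.7, -134.6, 223.0]
tcp_rot: [3.14, -0.002, 0.404]
ft_force: [0.2, -1.0, -0.2]
opening: 0.646
```

```bash
python3 w.py w24; python3 - <<'E'
from h import *
shot("scene","c24"); shot("side","s24")
H=dict(alu_hub=14,brass_hub=50,blue_pulley=4,black_cap=35,spigot_fixture=0,tray=0,scale=0,oil_jar=0)
for n in ["scene","side"]:
    for k,z in H.items():
        for o in env.place_of(k,n)[:1]: print(n,k,round(o["conf"],2),np.round(o["pixel"],1),ray(n,o["pixel"],z).round(1))
a=cv2.imread('pics/s24.png');b=cv2.imread('pics/c24.png')
cv2.imwrite('pics/ss24.png',np.vstack([cv2.resize(a[100:340,150:400],None,fx=2.4,fy=2.4)]))
cv2.imwrite('pics/cc24.png',np.vstack([cv2.resize(b[120:300,110:370],None,fx=3,fy=3)]))
s=env.state();print(s["t"],s["eef_pos"],s["ft_force"])
E
```

```text
35.2 [ 556.4 -134.7  222.2] [ 3.141e+00 -1.000e-03  4.040e-01]
scene alu_hub 0.91 [299.4 226. ] [657.   98.4  14. ]
scene brass_hub 0.6 [302.1 216.7] [654.2 103.2  50. ]
scene blue_pulley 0.62 [207.6 250.5] [ 659.8 -147.2    4. ]
scene black_cap 0.93 [328.8 152.4] [445.5 262.9  35. ]
scene spigot_fixture 0.81 [303.1 230.5] [664.4 107.4   0. ]
scene scale 0.66 [328.  161.2] [448.5 264.5   0. ]
scene oil_jar 0.59 [143.  245.8] [ 599.7 -303.3    0. ]
side alu_hub 0.9 [205.9 218.8] [654.2 106.   14. ]
side brass_hub 0.64 [203.3 207.9] [656.3 108.   50. ]
side blue_pulley 0.65 [248.2 166.7] [ 658.3 -133.6    4. ]
side black_cap 0.65 [253.7 290.3] [462.1 251.3  35. ]
side spigot_fixture 0.71 [206.1 227.6] [647.  119.5   0. ]
side tray 0.85 [251.3 164.6] [ 657.  -151.3    0. ]
side scale 0.66 [261.3 305.2] [444.8 254.    0. ]
side oil_jar 0.71 [292.4 142.7] [ 589.8 -309.1    0. ]
36.1 [ 556.17641435 -134.49644536  221.6956822 ] [-0.18889667  1.05652997 -0.27257969]
```

View pics/ss24.png

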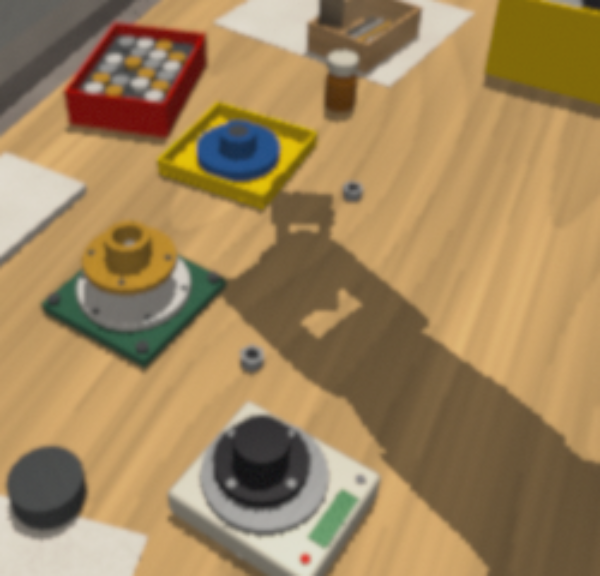

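View pics/cc24.png

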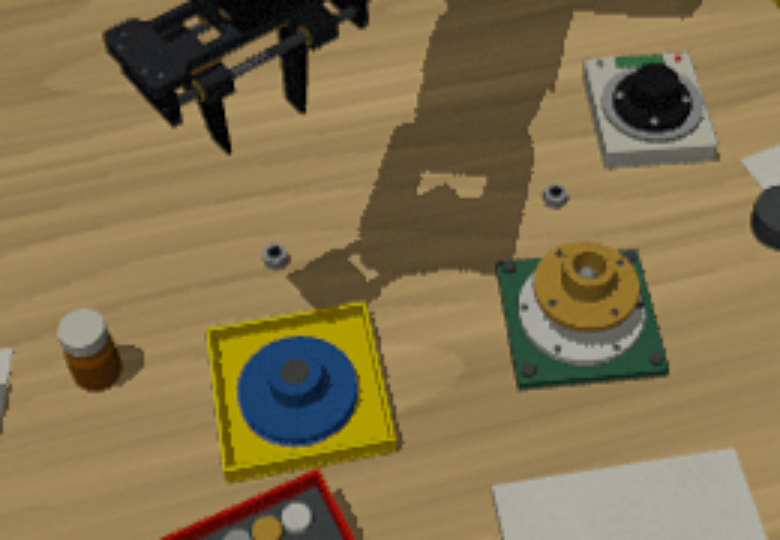

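View pics/w24.png

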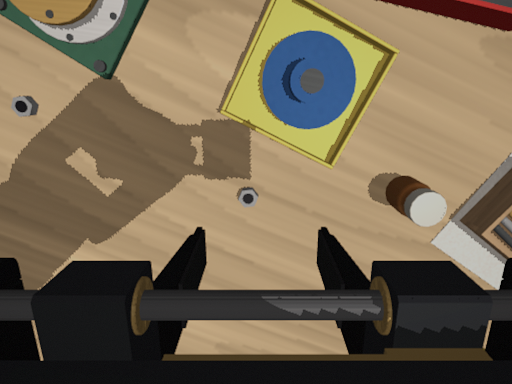

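```bash
python3 -c "
from cell import env
print(env.job_done())"
```

```text
the job is handed in; nothing more can be done
None
```

I took both piles apart, put all four parts in their places, and handed the job in at about t = 36 s (limit 134 s). No verdict was reported.

- **Aluminium hub:** it is on the fixture over the spigot. It was released at TCP z 27.8 mm against an expected 27.8 mm when seated, with no contact force while going down.
- **Brass hub:** it is over the same spigot on top of the aluminium hub, released at TCP z 64.9 mm against an expected 64.7 mm. I set it aside on the bench first.
- **Blue pulley:** it lies flat in the tray, boss up. Before release it was measured within about 2 mm of the tray's middle.
- **Black cap:** it sits on the scale pan. The wrist picture put it about 5 mm from the middle, with 14 mm allowed; the scene camera showed it nearer the centre.
- **Oil jar and arm:** the jar stands untouched. The arm is clear above the bench, and the wrist force never went above about 7 N.

The last network position estimates from the scene and side cameras disagreed by up to about 17 mm between cameras. Some also differed from the wrist measurements; for example, the scene camera put the aluminium hub at y = 98 mm, against about 109 mm. I relied on the wrist pictures, the contact heights and the 2 mm bore clearance. The final pictures from all three cameras fit those.

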